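Crank the heel press down on a glued heel

ROBOT

A 7-joint arm with a two-finger parallel gripper is mounted at the origin on a cart in front of the work surface, level with it; the furniture and walls round the work are solid. World frame = base frame: x ahead of the robot, y to its left, z up, the work surface at z = 0. Lengths are in m, angles in rad, forces in N, time in s.
With the tool pointing down it reaches from about 0.4 to 0.875 m from the base axis. Payload 19.3 kg.
Tool frame: the origin (TCP) lies at the very end of the fingers, on their centre line; the grasp point (between the pads) lies 19 mm behind it; z points along the fingers, y is the direction in which the jaws open and shut (so a half turn about z gives the same grasp; the last joint's range is limited). The gripper opens to 85 mm and grips with 20 to 120 N. Pads are 22 mm wide; open, the fingers measure 114 mm over their backs; the gripper's body (76 mm by 85 mm) begins 54 mm behind the grasp point. The pads swing forward as they close: fully open they stand 13 mm farther back than shut.
Start: joints at [-1.189, 0.521, -0.036, 1.599, 0.021, 1.021, -0.113], TCP at [0.273, 0.562, 0.231] pointing down, gripper open.
Joint ranges: [-2.91, 2.91], [-0.3, 2.13], [-1.5, 1.42], [0.17, 2.43], [-1.26, 4.41], [0.16, 1.93], [-2.52, 2.52]. Speed limits (rad/s): [1.89, 1.89, 2.39, 2.39, 3.01, 3.01, 3.01].

INTERFACE

Orientations are given as [roll, pitch, yaw] about the fixed x, y, z axes, in that order (R = Rz(yaw) Ry(pitch) Rx(roll)).
In Python, from workcell import telemetry, imaging, ticket gives the robot as it stands.
- The arm moves only by the tool carry_out, never from a script. Its argument "series" is a list of rows, each a list of 7 numbers: the shift along the tool's x, y, z in m, then the turn, a rotation vector about the tool's x, y, z in rad, then the closure in counts, from 0 (fully open) to 255 (shut). In form: [[tx, ty, tz, ax, ay, az, jaw], ...]. A call has 1 to 10 rows; each row is the pose to reach, as a shift and turn from the pose commanded when the call began, along the tool's axes at that moment; what a row does not reach only later rows make up. A row lasts 1/8 s, in which the tool goes at most 62.5 mm and 10.7 degrees, less where a joint would pass 70% of its speed; a pose out of reach is approached as far as the arm can. A call with a gripper value outside its range is refused whole. The fingers move at their own pace and stop on an object; "force" is the grip in N (left out, the last holds). Time passes only in rows, so rows that repeat a pose let the fingers close. It gives the time, the measured TCP pose, the force and the opening at its end, in the units of the state.
- telemetry.observe(): the state, without advancing time (a new reading comes with each control period).
- imaging.grab_frame(name): name is "side" or "top"; returns (picture, depth): 480x640x3 uint8, blue, green, red; 480x640 float32, m along the optical axis (not along the pixel's ray), 0 where there is no reading.
- imaging.camera_info(name): a dict with "mtx" (3x3 intrinsics, pixels), "extrinsics" (4x4, takes a point from camera to world coordinates). Camera axes: x right, y down, z forward; pixel columns grow to the right and rows downward; lengths in m; the calibration is good to about 2 mm. A picture is of the moment at which its call begins. camera_info takes no time and is no camera call.
- ticket.job_done(): hands the job in, once; it reports no verdict.
The state is a dict: "clock": time; "qpos": joint angles; "qd": joint speeds; "joint_efforts": joint torques, N m; "position": TCP position; "tool_rot": TCP orientation; "force": force on the tool from outside, world axes, zero at the start; "moment": the same for the moment, N m; "grip_width": finger opening in m.
Only numpy, scipy, OpenCV 4.12 (cv2) and the standard library are available. Lean on these libraries where they do the work, as an engineer would, in place of code of your own. Each camera call takes 0.05 s, during which the arm holds its last target.

TASK

Lift the loose crank out of its wooden block and seat its socket fully on the hex hidden down in the collar of the heel press: feel for the hex with a light push, never forcing the crank (30 N is too much). Then wind it clockwise, seen from above, until the sprung foot bears on the two heel lifts with its spring about half compressed (5 mm), never near its end; let go with the crank left seated, and leave the other things on the bench alone.

Things in the scene. Friction and masses are not known exactly. Their poses are not given: they have to be found in the camera images.
- crank: Loose dark steel crank, 0.4 kg, upright in the wooden block. Origin: centre of the socket's open lower end; z up; x along the arm to the knob. Round socket 47 mm wide, 34 mm high, hex bore open below (33.4 mm across flats, a flat facing x and every 60 degrees, 24 mm deep); tapers to a 20 mm neck up to z = 77 mm, then a flat arm 20 mm wide (y), z = 77 to 95, x = -12 to 85 mm.
- crank_hub (a point): Point on the crank's axis inside the arm, 86 mm above its origin: place to pinch arm and neck together, across the arm (along the crank's y, 20 mm).
- crank_grip (a point): Middle of the crank's upright beech knob, 24 mm in diameter, which spins freely on its pin: 75 mm out along the crank's x and 120 mm above its origin, the knob reaching from 97 to 139 mm.
- crank_block: Fixed beech block, 88 x 88 x 40 mm, with a round hole of 51 mm, 25 mm deep, in which the crank's socket stands (the crank's origin 15 mm above the bench). Origin: centre of its underside.
- press: Fixed grey heel press, base 150 x 168 mm, two columns at its y = +-62 mm carrying a bridge (182 mm high, column nuts to 196 mm) with a round guard collar in its middle. Origin: centre of the base's underside, z up.
- press_mouth (a point): Centre of the collar's rim, 206 mm above the bench, on the upright axis of the screw. The collar's round bore is 48 mm wide, flared to 55 mm over its top 7 mm.
- press_seat (a point): Point on the same axis, 48 mm below the rim, where the seated crank's origin comes to rest. From here the screw's hex, 32 mm across flats, stands up 18 mm inside the collar, turned at an unknown angle: a socket not lined up with it (within about 5 degrees, every 60) stands on top of it, 18 mm too high. The screw is stiff, about 0.25 N m; a lightly pressed, unseated crank does not turn it.
- press_anvil (a point): Centre of the press's anvil top, 28 mm above the bench, on the axis of the screw.
- press_foot (a joint): Compression (m) of the sprung foot, a rubber-faced plate 60 x 64 mm under the crosshead: 0 hanging free, grows as the heel lifts push it up into its sleeve, at most 0.010; 12 N per mm. Cranking clockwise seen from above lowers crosshead and foot 12 mm a turn; the foot starts 8 to 12 mm above the lifts. The screw holds the load when let go.
- heel_upper: Brown leather heel lift, 65 x 67 x 10 mm, lying on the other one under the foot. Origin: centre of its underside.
- heel_lower: Leather heel lift, 65 x 68 x 10 mm, lying on the anvil. Origin: centre of its underside.
- oil_can: Small brass oil can, 58 mm wide, 125 mm high, a bystander. Origin: centre of its underside.
- tack_tin: Open round tin of tacks, 68 mm wide, 24 mm high, a bystander. Origin: centre of its underside.
- wax: Block of thread wax, 34 x 52 x 20 mm, a bystander. Origin: centre of its underside.
Mind the look-alikes: they are no part of the job. Leave any yellow look-alike of the heel_upper alone.

How it is judged:
By the outcome, as a careful person would: the job done as asked, in the order asked, and still so for the second after the job is handed in, with the robot touching nothing.
It also fails if it takes over 72 s, if anything falls off the work surface, if the arm or the gripper's body presses on something with over 40 N, if the wrist force passes 120 N, or if a joint passes its speed limit or range.

## Working session

There is one attempt and no reset: what is moved stays moved. The work goes in short steps, Python scripts to look and compute and a tool call to move; the robot and the scene stay as the last step left them, time stands still between calls to the robot, and variables do not carry over. Pictures are saved under pics/ and viewed, and the job is handed in when it is done.

Besides the shell and the picture viewer there is one more tool, called in YAML: its name, and indented under it one key for each argument. carry_out: Moves the arm, as the interface text tells. Its arguments: {"type":"object","properties":{"series":{"type":"array"},"force":{"type":"number"}},"required":["series"]}

```bash
mkdir -p pics; ls
python3 - <<'E'
from workcell import telemetry, imaging
import cv2, numpy as np, pickle
s=telemetry.observe(); print(s)
for n in ("side","top"):
    p,d=imaging.grab_frame(n); cv2.imwrite(f"pics/{n}0.png",p); np.save(f"pics/{n}0_d.npy",d)
    c=imaging.camera_info(n); print(n,c); pickle.dump(c,open(f"pics/{n}.pkl","wb"))
E
```

```text
pics
{'clock': 0.0, 'qpos': array([-1.18919739,  0.52203262, -0.03630532,  1.5999579 ,  0.02118588,
        1.02112122, -0.11283342]), 'qd': array([-1.44392788e-03,  1.47299591e-06,  1.11565126e-03, -3.55765579e-04,
        2.43588164e-03,  1.97545516e-03,  1.13843826e-03]), 'joint_efforts': array([-4.86701319e-04, -9.27132654e+01,  1.97951876e+00, -3.69945681e+01,
        1.78304699e-02,  8.26410076e-03,  9.27449690e-06]), 'position': array([0.27276516, 0.56198025, 0.23073233]), 'tool_rot': array([-3.14046084e+00,  7.96838565e-05,  2.68972293e+00]), 'force': array([0.26162369, 0.19708283, 0.02084884]), 'moment': array([-0.00058504,  0.00859031,  0.02286832]), 'grip_width': 0.08528358229061214}
side {'mtx': array([[565.65384959,   0.        , 321.16054363],
       [  0.        , 565.65384959, 238.28067001],
       [  0.        ,   0.        ,   1.        ]]), 'extrinsics': array([[-0.99635339,  0.02706084, -0.08091741,  0.60411287],
       [ 0.0826005 ,  0.54355614, -0.83529867,  0.60231094],
       [ 0.02137927, -0.83893649, -0.54380925,  0.75464787],
       [ 0.        ,  0.        ,  0.        ,  1.        ]])}
top {'mtx': array([[539.41273901,   0.        , 329.11346835],
       [  0.        , 539.41273901, 248.03039875],
       [  0.        ,   0.        ,   1.        ]]), 'extrinsics': array([[-0.01075535, -0.99528772,  0.09636736,  0.43420918],
       [-0.9996806 ,  0.00849835, -0.02380071, -0.30627007],
       [ 0.02286959, -0.09659257, -0.99506123,  1.17496076],
       [ 0.        ,  0.        ,  0.        ,  1.        ]])}
```

View pics/side0.png

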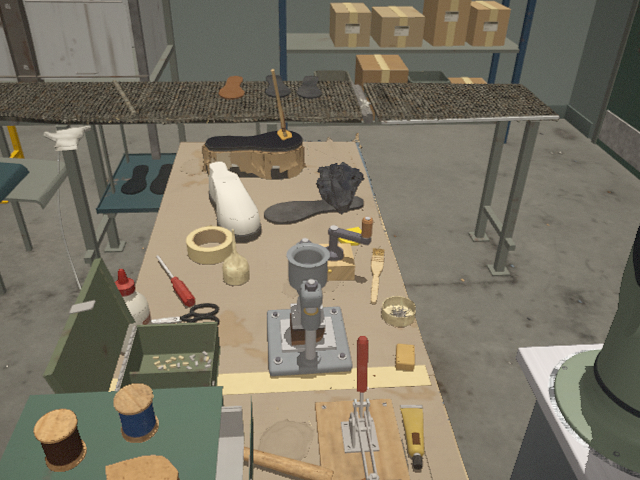

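View pics/top0.png

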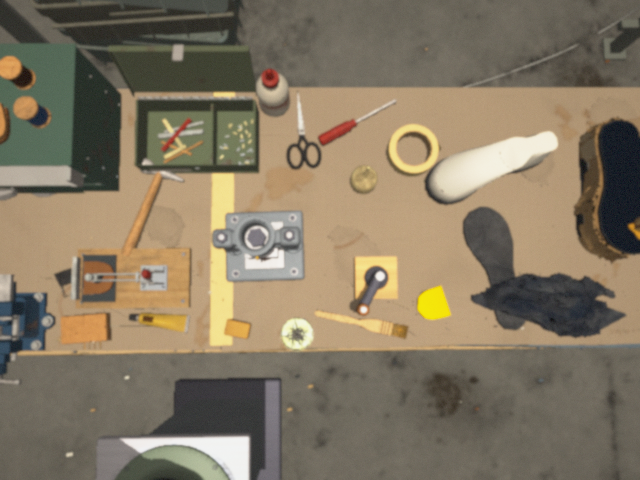

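The side view shows the press at about (308,310), with its collar at (308,262). The crank stands in its block at about (340,245), knob at (367,228). In the top view the collar is at (257,237), the crank hub at (377,274) and the knob at (362,309). The yellow look-alike is at (433,303). I'll enlarge both areas.

Run:
```python
import cv2
t=cv2.imread("pics/top0.png"); s=cv2.imread("pics/side0.png")
a=cv2.resize(t[200:340,200:420],None,fx=3.6,fy=3.6,interpolation=cv2.INTER_CUBIC); cv2.imwrite("pics/t_crop.png",a)
a=cv2.resize(s[200:380,250:430],None,fx=3.3,fy=3.3,interpolation=cv2.INTER_CUBIC); cv2.imwrite("pics/s_crop.png",a)
```

```text
(no output)
```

View pics/t_crop.png

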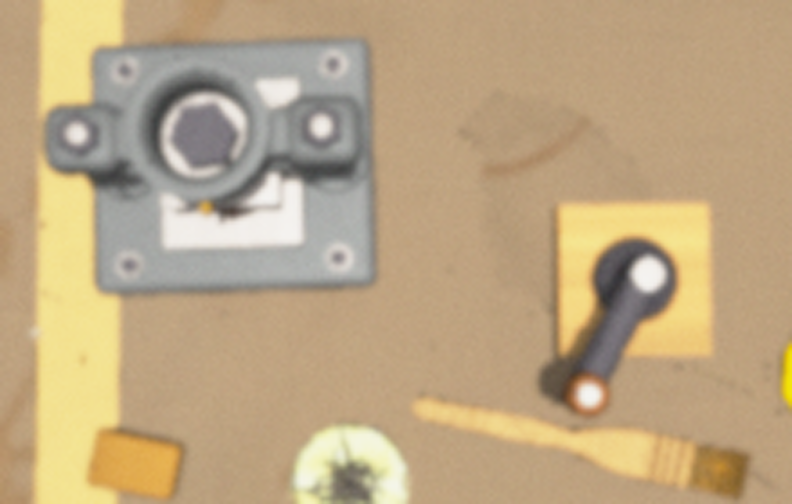

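View pics/s_crop.png

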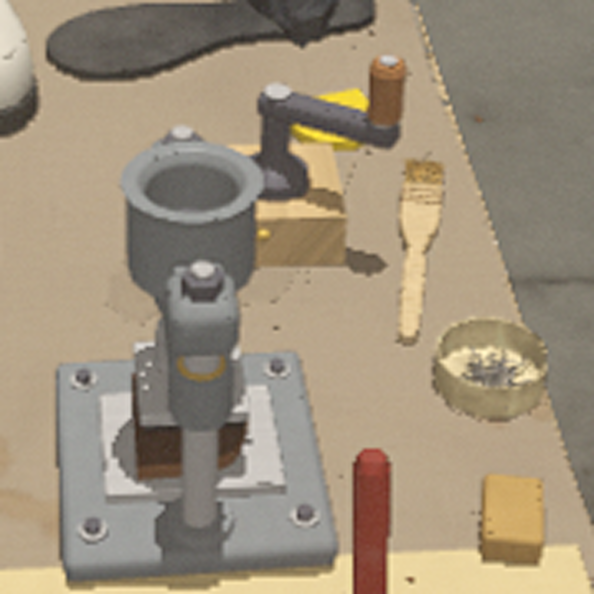

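```bash
cat > h.py <<'E'
import numpy as np, cv2, pickle
def cam(n): return pickle.load(open(f"pics/{n}.pkl","rb"))
def ray(n,u,v,z):
    c=cam(n);K=c["mtx"];E=c["extrinsics"]
    d=E[:3,:3]@np.linalg.inv(K)@np.array([u,v,1.]);o=E[:3,3]
    return o+d*(z-o[2])/d[2]
def proj(n,P):
    c=cam(n);K=c["mtx"];E=c["extrinsics"]
    P=np.atleast_2d(P);q=(P-E[:3,3])@E[:3,:3];q=q@K.T
    return q[:,:2]/q[:,2:]
E
python3 - <<'E'
from h import *
t=cv2.imread("pics/top0.png"); s=cv2.imread("pics/side0.png")
d=np.load("pics/top0_d.npy"); ds=np.load("pics/side0_d.npy")
def T(x,y): return 200+x/3.6-.36,200+y/3.6-.36
def S(x,y): return 250+x/3.3-.35,200+y/3.3-.35
for nm,(x,y),z in [("nutL",(77,133),.196),("nutR",(320,126),.196),("hexc",(205,133),.176),("hub",(648,274),.112),("knob",(589,394),.156),
  ("blkTL",(557,204),.04),("blkTR",(711,204),.04),("blkBR",(711,355),.04),("baseTL",(97,47),.012),("baseTR",(368,40),.012),("baseBR",(374,283),.012),("baseBL",(100,290),.012),("hx",(240,130),.176),("hx",(223,165),.176),("hx",(183,168),.176),("hx",(167,135),.176),("hx",(183,103),.176),("hx",(222,100),.176)]:
    u,v=T(x,y); 
    E=cam("top")["extrinsics"];K=cam("top")["mtx"]
    dd=d[int(round(v)),int(round(u))]; zz=(E@np.r_[np.linalg.inv(K)@[u,v,1]*dd,1])[2]
    print(nm,np.round((u,v),1),np.round(ray("top",u,v,z),4),"depth z",round(float(zz),4))
for nm,(x,y),z in [("rimL",(121,185),.206),("rimR",(265,185),.206),("rimT",(193,141),.206),("rimB",(193,223),.206),("knobtop",(390,63),.156),("hubtop",(277,93),.112),("nutnear",(203,270),.196),("nutfar",(182,132),.196)]:
    u,v=S(x,y); print("side",nm,np.round(ray("side",u,v,z),4))
# rim fit by depth: point cloud near top
def cloud(n,d):
    c=cam(n);v,u=np.nonzero(d>0);K=c["mtx"];z=d[v,u]
    p=np.c_[(u-K[0,2])*z/K[0,0],(v-K[1,2])*z/K[1,1],z]; return p@c["extrinsics"][:3,:3].T+c["extrinsics"][:3,3]
for n,dd in(("top",d),("side",ds)):
    P=cloud(n,dd)
    m=(abs(P[:,2]-.206)<.004)&(np.hypot(P[:,0]-.47,P[:,1]+.18)<.12)
    Q=P[m]; 
    if len(Q)>5:
        c,r=cv2.minEnclosingCircle(Q[:,:2].astype(np.float32)); print(n,len(Q),c,r,Q[:,2].mean())
E
```

```text
nutL [221.  236.6] [ 0.5516 -0.1332  0.196 ] depth z 0.1965
nutR [288.5 234.6] [ 0.5542 -0.2559  0.196 ] depth z 0.1969
hexc [256.6 236.6] [ 0.5535 -0.1955  0.176 ] depth z 0.1751
hub [379.6 275.8] [ 0.4813 -0.4309  0.112 ] depth z 0.1105
knob [363.3 309.1] [ 0.417  -0.3936  0.156 ] depth z 0.1543
blkTL [354.4 256.3] [ 0.5261 -0.3866  0.04  ] depth z 0.0018
blkTR [397.1 256.3] [ 0.5253 -0.4773  0.04  ] depth z 0.0017
blkBR [397.1 298.3] [ 0.4369 -0.4753  0.04  ] depth z 0.0446
baseTL [226.6 212.7] [ 0.6258 -0.1123  0.012 ] depth z 0.0026
baseTR [301.9 210.8] [ 0.6289 -0.2756  0.012 ] depth z 0.0015
baseBR [303.5 278.3] [ 0.482  -0.2783  0.012 ] depth z 0.0152
baseBL [227.4 280.2] [ 0.4794 -0.1152  0.012 ] depth z 0.0209
hx [266.3 235.8] [ 0.5549 -0.2135  0.176 ] depth z 0.1729
hx [261.6 245.5] [ 0.5368 -0.2048  0.176 ] depth z 0.1744
hx [250.5 246.3] [ 0.5354 -0.1842  0.176 ] depth z 0.1608
hx [246.  237.1] [ 0.5526 -0.176   0.176 ] depth z 0.1589
hx [250.5 228.3] [ 0.5692 -0.1841  0.176 ] depth z 0.1526
hx [261.3 227.4] [ 0.5706 -0.2042  0.176 ] depth z 0.1604
side rimL [ 0.5861 -0.1891  0.206 ]
side rimR [ 0.512  -0.1853  0.206 ]
side rimT [ 0.5465 -0.2283  0.206 ]
side rimB [ 0.5512 -0.1539  0.206 ]
side knobtop [ 0.4127 -0.3863  0.156 ]
side hubtop [ 0.4783 -0.4247  0.112 ]
side nutnear [ 0.5479 -0.1281  0.196 ]
side nutfar [ 0.5509 -0.2527  0.196 ]
top 679 (0.5523791909217834, -0.19457721710205078) 0.03726213797926903 0.20574100317809516
side 457 (0.5480617880821228, -0.19200296700000763) 0.038818828761577606 0.20457722476869547
```

Run:
```python
from h import *
t=cv2.imread("pics/top0.png")
c=t[215:260,235:280]; g=cv2.resize(c,None,fx=13,fy=13,interpolation=cv2.INTER_CUBIC)
cv2.imwrite("pics/hex.png",g)
G=cv2.cvtColor(g,cv2.COLOR_BGR2GRAY)
for th in (130,150,170):
    m=(G<th).astype(np.uint8)
    n,l,st,ce=cv2.connectedComponentsWithStats(m)
    k=l[int((236.6-215+.5)*13),int((256.6-235+.5)*13)]
    mm=(l==k).astype(np.uint8); print(th,st[k])
    mm=cv2.morphologyEx(mm,cv2.MORPH_OPEN,np.ones((61,61)))
    cs,_=cv2.findContours(mm,0,2)
    for q in cs:
        if cv2.contourArea(q)<5000: continue
        q=q[:,0].astype(float); uv=(q+.5)/13-.5+[235,215]
        P=np.array([ray("top",u,v,.176)[:2] for u,v in uv])
        # area centroid & 6-fold harmonic
        M=cv2.moments((P*1e4).astype(np.float32)); cen=np.array([M["m10"],M["m01"]])/M["m00"]/1e4
        r=np.hypot(*(P-cen).T); a=np.arctan2(P[:,1]-cen[1],P[:,0]-cen[0])
        o=np.argsort(a);aa=np.linspace(-np.pi,np.pi,720,endpoint=False);rr=np.interp(aa,a[o],r[o],period=2*np.pi)
        F=(rr*np.exp(-6j*aa)).mean(); print(cen,r.mean(),"vertex dir mod60",np.degrees(-np.angle(np.conj(F)))/6*-1, abs(F))
        print(np.round(np.interp(np.radians(np.arange(-180,180,15)),aa,rr)*1e3,1))
```

```text
130 [  179   200   218   222 33602]
[ 0.55124497 -0.19553951] 0.014060972978654912 vertex dir mod60 -20.71423533604768 0.0003857268210986673
[14.  14.3 16.4 17.7 14.3 14.3 14.2 14.1 13.4 12.4 13.5 14.6 14.5 14.2
 15.8 15.8 14.7 14.8 14.6 14.3 12.9 12.4 13.8 14.5]
150 [    42     49    423    429 102621]
[ 0.55146906 -0.19537424] 0.015637217645491874 vertex dir mod60 -20.580939279757317 0.0004300624448998669
[15.3 15.2 17.7 19.5 15.9 15.6 15.5 15.5 14.4 14.1 15.1 16.3 15.9 15.6
 17.2 17.  15.9 16.1 16.  15.7 14.4 14.2 15.7 15.9]
[ 0.56912074 -0.17853451] 0.015616930954505925 vertex dir mod60 7.381998897207535 0.0006465478938539598
[12.6  2.1  1.9  1.8  2.   2.5  3.4 11.  29.7 24.8 20.7 16.7 14.7 13.2
 12.6 12.3 12.6 13.6 15.2 16.8 20.6 25.2 29.7  4.3]
170 [     0      0    585    585 261928]
[ 0.55919742 -0.23226019] 0.007309412683747506 vertex dir mod60 -27.83367328702113 1.4160584312047938e-05
[8.9 8.8 8.8 8.8 8.9 8.9 9.  9.  9.1 9.2 8.6 7.6 6.8 6.6 7.1 8.  8.3 8.4
 8.5 8.6 8.8 8.9 8.9 8.9]
[ 0.53935105 -0.20406983] 0.02384691282362897 vertex dir mod60 4.162288595827509 0.0006749388772032042
[29.1 30.5 24.6 20.7 18.  30.5 21.8 14.5 24.8 10.2 15.7 19.8 25.  29.8
 32.6 31.6 29.1 24.6 18.4 18.2  7.  22.9  4.1 27. ]
[ 0.56584288 -0.181548  ] 0.024327841516565626 vertex dir mod60 -9.244596189375915 0.0008663485796819354
[40.4 39.8 39.2 38.6 38.  37.4 36.8 24.6 16.4  9.6  4.6  2.3  2.   1.8
  1.8 17.8 27.   4.3  2.8  3.6  5.7 10.1 34.  24.9]
```

View pics/hex.png

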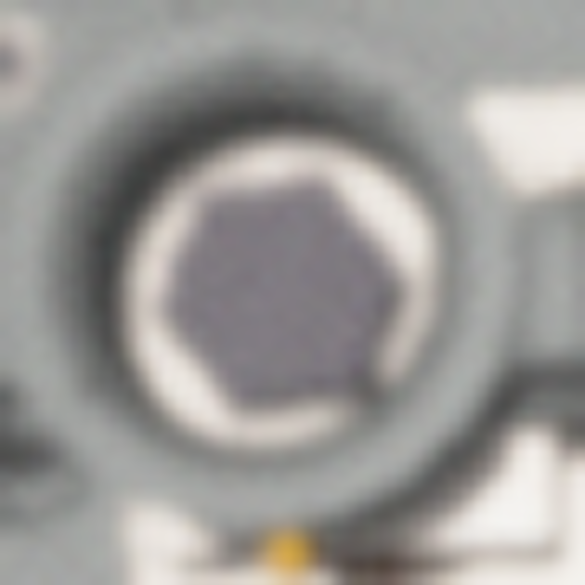

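Run:
```python
from h import *
t=cv2.imread("pics/top0.png")
x0,y0,S=235,215,13
g=cv2.resize(t[y0:y0+45,x0:x0+45],None,fx=S,fy=S,interpolation=cv2.INTER_CUBIC)
G=cv2.GaussianBlur(cv2.cvtColor(g,cv2.COLOR_BGR2GRAY),(0,0),5).astype(np.float32)
gx=cv2.Sobel(G,cv2.CV_32F,1,0);gy=cv2.Sobel(G,cv2.CV_32F,0,1)
def score(cx,cy,ang,af):
    A=af/2; tt=np.linspace(-.8,.8,17)*A*np.tan(np.pi/6)
    tot=0; pf=[]
    for k in range(6):
        a=ang+k*np.pi/3; n=np.array([np.cos(a),np.sin(a)]);e=np.array([-n[1],n[0]])
        P=np.array([cx,cy])+n*A+tt[:,None]*e
        uv=proj("top",np.c_[P,np.full(17,.176)]); uo=proj("top",np.c_[P+n*.001,np.full(17,.176)])-uv
        uo/=np.linalg.norm(uo,axis=1)[:,None]
        q=((uv-[x0,y0]+.5)*S-.5).astype(np.float32)
        X=cv2.remap(gx,q[None,:,0],q[None,:,1],1)[0];Y=cv2.remap(gy,q[None,:,0],q[None,:,1],1)[0]
        pf.append(np.mean(np.clip(X*uo[:,0]+Y*uo[:,1],-5,25)))
    return np.sum(pf),pf
for af in(.031,.032,.033):
  best={}
  for deg in range(-30,30,2):
    best[deg]=max((score(cx,cy,np.radians(deg),af)[0],cx,cy) for cx in np.arange(.548,.558,.0006) for cy in np.arange(-.200,-.190,.0006))
  top=sorted(best.items(),key=lambda k:-k[1][0])[:6]; print(af,[(d,round(v[0],1),round(v[1],4),round(v[2],4)) for d,v in top])
```

```text
0.031 [(10, np.float64(133.2), np.float64(0.5522), np.float64(-0.1952)), (8, np.float64(133.0), np.float64(0.5522), np.float64(-0.1952)), (6, np.float64(132.1), np.float64(0.5522), np.float64(-0.1952)), (12, np.float64(132.0), np.float64(0.5522), np.float64(-0.1952)), (14, np.float64(130.5), np.float64(0.5522), np.float64(-0.1952)), (4, np.float64(129.6), np.float64(0.5522), np.float64(-0.1952))]
0.032 [(8, np.float64(135.5), np.float64(0.5522), np.float64(-0.1952)), (10, np.float64(135.1), np.float64(0.5522), np.float64(-0.1952)), (6, np.float64(135.0), np.float64(0.5522), np.float64(-0.1952)), (12, np.float64(134.3), np.float64(0.5522), np.float64(-0.1952)), (14, np.float64(133.1), np.float64(0.5522), np.float64(-0.1952)), (4, np.float64(132.5), np.float64(0.5522), np.float64(-0.1952))]
0.033 [(10, np.float64(128.0), np.float64(0.5522), np.float64(-0.1952)), (8, np.float64(127.8), np.float64(0.5522), np.float64(-0.1952)), (12, np.float64(126.5), np.float64(0.5522), np.float64(-0.1946)), (6, np.float64(126.2), np.float64(0.5522), np.float64(-0.1952)), (14, np.float64(125.6), np.float64(0.5522), np.float64(-0.1952)), (4, np.float64(124.6), np.float64(0.5522), np.float64(-0.1952))]
```

```bash
cat >> h.py <<'E'
from scipy.spatial.transform import Rotation as Ro
def rel(*targets, start=None):
    """targets (x,y,z,yawdeg) tool down -> rows relative to the current pose"""
    from workcell import telemetry
    s=telemetry.observe(); R0=Ro.from_euler("xyz",s["tool_rot"]); 
    for x,y,z,w in targets:
        R1=Ro.from_euler("xyz",[np.pi,0,np.radians(w)])
        d=R0.inv().apply(np.array([x,y,z])-s["position"]); a=(R0.inv()*R1).as_rotvec()
        print(np.round(d,4).tolist(),np.round(a,4).tolist())
def st():
    from workcell import telemetry
    s=telemetry.observe()
    print("t",round(s["clock"],2),"p",np.round(s["position"],4),"rot",np.round(np.degrees(s["tool_rot"]),2),"F",np.round(s["force"],2),"M",np.round(s["moment"],3),"w",round(s["grip_width"],4),"q",np.round(s["qpos"],2))
E
python3 -c "
from h import *
rel((.30,.5,.40,154),(.5,.15,.40,154),(.5,.15,.40,100),(.48,-.2,.35,125),(.48,-.428,.20,150))"
```

```text
[-0.0516, -0.0441, -0.1692] [-0.001, 0.0001, 0.002]
[-0.3843, -0.2716, -0.1689] [-0.001, 0.0001, 0.002]
[-0.3843, -0.2716, -0.1689] [-0.0009, 0.0005, 0.9445]
[-0.5191, -0.5952, -0.1186] [-0.0009, 0.0003, 0.5081]
[-0.6187, -0.8002, 0.0316] [-0.001, 0.0001, 0.0718]
```

carry_out:
  series:
    - [-0.05,-0.04,-0.17,0,0,0,60]
    - [-0.05,-0.04,-0.17,0,0,0,60]
    - [-0.05,-0.04,-0.17,0,0,0,60]
    - [-0.385,-0.27,-0.17,0,0,0,100]
    - [-0.385,-0.27,-0.17,0,0,0,100]
    - [-0.385,-0.27,-0.17,0,0,0,100]
    - [-0.385,-0.27,-0.17,0,0,0,100]
    - [-0.385,-0.27,-0.17,0,0,0,100]
    - [-0.385,-0.27,-0.17,0,0,0,100]
    - [-0.385,-0.27,-0.17,0,0,0,100]
  force: 60

```text
clock: 1.35
position: [0.5024, 0.1479, 0.4012]
tool_rot: [-3.141, 0.0, 2.686]
force: [1.3, 1.5, -0.3]
grip_width: 0.052
```

```bash
python3 -c "
from h import *
st();rel((.48,-.2,.38,150),(.48,-.428,.25,150),(.48,-.428,.17,150))"
```

```text
t 1.35 p [0.5024 0.1479 0.4012] rot [-1.7996e+02  2.0000e-02  1.5391e+02] F [ 1.26  1.45 -0.31] M [ 0.027  0.019 -0.015] w 0.052 q [-0.57  0.22  0.21  1.62 -0.05  1.31  0.76]
[-0.1329, -0.3223, 0.0215] [-0.0006, 0.0004, 0.0683]
[-0.2331, -0.527, 0.1517] [-0.0006, 0.0004, 0.0683]
[-0.233, -0.527, 0.2317] [-0.0006, 0.0004, 0.0683]
```

carry_out:
  series:
    - [-0.133,-0.322,0.02,0,0,0.07,100]
    - [-0.133,-0.322,0.02,0,0,0.07,100]
    - [-0.133,-0.322,0.02,0,0,0.07,100]
    - [-0.133,-0.322,0.02,0,0,0.07,100]
    - [-0.133,-0.322,0.02,0,0,0.07,100]
    - [-0.233,-0.527,0.15,0,0,0.07,100]
    - [-0.233,-0.527,0.15,0,0,0.07,100]
    - [-0.233,-0.527,0.15,0,0,0.07,100]
    - [-0.233,-0.527,0.15,0,0,0.07,100]
    - [-0.233,-0.527,0.15,0,0,0.07,100]

```text
clock: 2.6
position: [0.48, -0.4267, 0.2495]
tool_rot: [-3.141, -0.001, 2.619]
force: [1.2, -0.5, 1.1]
grip_width: 0.0518
```

```bash
python3 -c "
from h import *
from workcell import imaging
for n in ('top','side'):
    p,d=imaging.grab_frame(n); cv2.imwrite(f'pics/{n}1.png',p); np.save(f'pics/{n}1_d.npy',d)
t=cv2.imread('pics/top1.png')[220:340,320:480]; s=cv2.imread('pics/side1.png')[120:320,250:450]
cv2.imwrite('pics/j1.png',np.hstack([cv2.resize(t,(400,300)),cv2.resize(s,(400,400))[:300]]) )
st();rel((.48,-.428,.10,150),(.48,-.428,.083,150))"
```

```text
t 2.7 p [ 0.4783 -0.4281  0.2483] rot [-179.89   -0.23  149.84] F [-1.25  1.44 -0.49] M [ 0.032  0.06  -0.007] w 0.0517 q [ 0.34  0.58  0.46  1.55 -0.28  1.09  1.91]
[-0.002, 0.0012, 0.1483] [-0.0019, -0.0039, -0.0028]
[-0.002, 0.0013, 0.1652] [-0.0019, -0.0039, -0.0028]
```

View pics/j1.png

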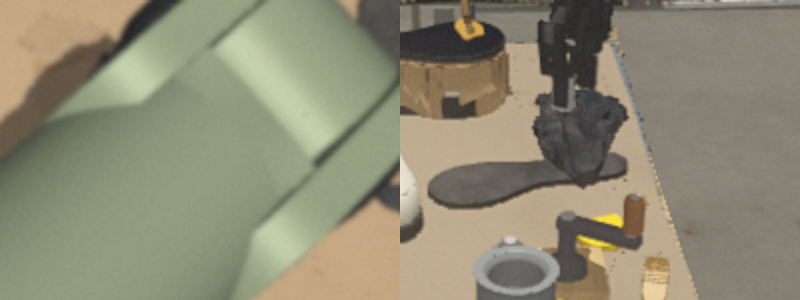

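The arm hides the crank from above. In the side view the open fingers hang above it, around (565,105) in this crop. I'll compare the fingertips with the projected TCP to check the calibration of the side camera.

```bash
python3 -c "
from h import *
s=cv2.imread('pics/side1.png')
P=np.array([.4783,-.4281,.2483]);y=np.array([np.sin(np.radians(149.84)),-np.cos(np.radians(149.84)),0])
uv=proj('side',[P,P+y*.026,P-y*.026]);print(uv)
x0,y0=290,90
a=cv2.resize(s[y0:y0+130,x0:x0+130],None,fx=4.5,fy=4.5,interpolation=cv2.INTER_CUBIC)
for u,v in uv: cv2.drawMarker(a,(int((u-x0+.5)*4.5),int((v-y0+.5)*4.5)),(0,0,255),0,12,1)
cv2.imwrite('pics/f1.png',a)"
```

```text
[[335.67710128 169.83541693]
 [330.3292746  174.94393103]
 [340.84299625 164.90069318]]
```

View pics/f1.png

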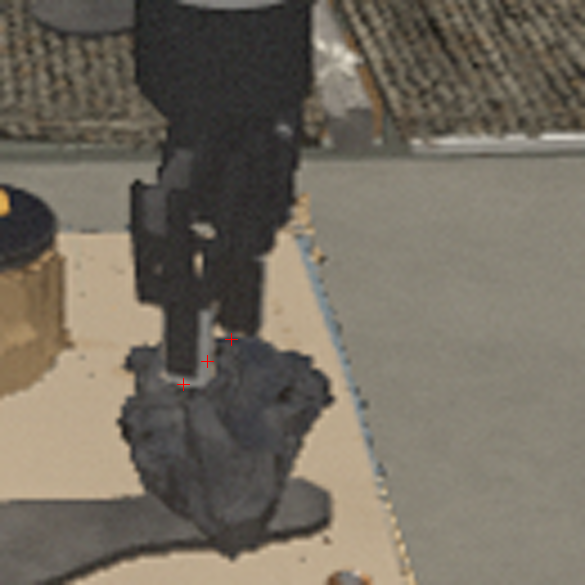

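```bash
python3 -c "
from h import *
st();rel((.481,-.4305,.11,150),(.481,-.4305,.083,150))"
```

```text
t 2.7 p [ 0.4783 -0.4281  0.2483] rot [-179.89   -0.23  149.84] F [-1.25  1.44 -0.49] M [ 0.032  0.06  -0.007] w 0.0517 q [ 0.34  0.58  0.46  1.55 -0.28  1.09  1.91]
[-0.004, -0.0005, 0.1382] [-0.0019, -0.0039, -0.0028]
[-0.0042, -0.0004, 0.1652] [-0.0019, -0.0039, -0.0028]
```

carry_out:
  series:
    - [-0.002,-0.002,0.05,0,0,0,100]
    - [-0.002,-0.002,0.1,0,0,0,100]
    - [-0.002,-0.002,0.13,0,0,0,100]
    - [-0.002,-0.002,0.138,0,0,0,100]
    - [-0.002,-0.002,0.138,0,0,0,100]
    - [-0.002,-0.002,0.138,0,0,0,100]

```text
clock: 3.45
position: [0.4822, -0.4277, 0.1148]
tool_rot: [-3.141, 0.002, 2.62]
force: [-0.1, -0.0, 0.8]
grip_width: 0.052
```

```bash
python3 -c "
from h import *
from workcell import imaging
st()
p,d=imaging.grab_frame('side'); cv2.imwrite('pics/side2.png',p)
a=cv2.resize(p[170:300,290:420],None,fx=4.5,fy=4.5,interpolation=cv2.INTER_CUBIC);cv2.imwrite('pics/f2.png',a)
st();rel((.481,-.4305,.11,150),(.481,-.4305,.083,150))"
```

```text
t 3.45 p [ 0.4822 -0.4277  0.1148] rot [-1.7999e+02  1.1000e-01  1.5011e+02] F [-0.14 -0.04  0.75] M [-0.048  0.008  0.037] w 0.052 q [ 0.38  0.72  0.39  1.66 -0.35  0.83  1.97]
t 3.5 p [ 0.4822 -0.4277  0.1147] rot [-1.7999e+02  1.1000e-01  1.5011e+02] F [-0.35 -0.71  1.17] M [-0.015 -0.032  0.005] w 0.0518 q [ 0.38  0.72  0.39  1.66 -0.35  0.83  1.97]
[-0.0004, -0.003, 0.0047] [-0.0002, 0.002, 0.0018]
[-0.0003, -0.003, 0.0317] [-0.0002, 0.002, 0.0018]
```

View pics/f2.png

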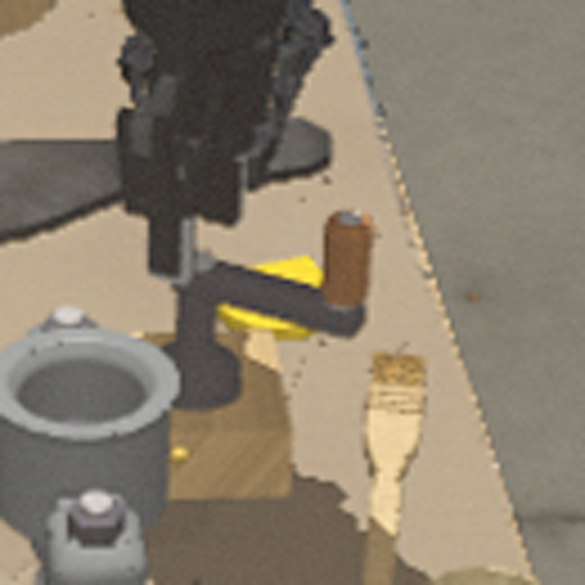

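Near fingertip at (172,275) and far at (228,220) straddle the hub cap at (203,260), so the grasp is lined up. Next: go down and close.

carry_out:
  series:
    - [0,-0.003,0.016,0,0,0,100]
    - [0,-0.003,0.03,0,0,0,100]
    - [0,-0.003,0.031,0,0,0,100]
    - [0,-0.003,0.031,0,0,0,220]
    - [0,-0.003,0.031,0,0,0,220]
    - [0,-0.003,0.031,0,0,0,220]
    - [0,-0.003,0.031,0,0,0,220]
    - [0,-0.003,0.031,0,0,0,220]
    - [0,-0.003,0.031,0,0,0,220]
  force: 50

```text
clock: 4.62
position: [0.4803, -0.4301, 0.0827]
tool_rot: [-3.141, 0.001, 2.62]
force: [-1.8, -0.4, 5.1]
grip_width: 0.0192
```

```bash
python3 -c "
from h import *
st()"
```

```text
t 4.62 p [ 0.4803 -0.4301  0.0827] rot [-1.7999e+02  4.0000e-02  1.5010e+02] F [-1.76 -0.37  5.12] M [ 0.012  0.081 -0.022] w 0.0192 q [ 0.4   0.77  0.37  1.67 -0.37  0.77  1.99]
```

carry_out:
  series:
    - [0,0,-0.03,0,0,0,220]
    - [0,0,-0.08,0,0,0,220]
    - [0,0,-0.14,0,0,0,220]
    - [0,0,-0.2,0,0,0,220]
    - [0,0,-0.23,0,0,0,220]
    - [0,0,-0.23,0,0,0,220]
    - [0,0,-0.23,0,0,0,220]

```text
clock: 5.5
position: [0.4798, -0.4293, 0.3107]
tool_rot: [3.141, -0.002, 2.62]
force: [0.7, -0.1, -3.7]
grip_width: 0.0194
```

```bash
python3 -c "
from h import *
from workcell import imaging
p,d=imaging.grab_frame('side'); cv2.imwrite('pics/side3.png',p)
a=cv2.resize(p[60:260,240:440],None,fx=3,fy=3,interpolation=cv2.INTER_CUBIC);cv2.imwrite('pics/f3.png',a)
st();rel((.5524,-.195,.312,128),(.5524,-.195,.280,128))"
```

```text
t 5.55 p [ 0.4798 -0.4293  0.3105] rot [ 1.7998e+02 -1.5000e-01  1.5011e+02] F [ 0.34 -0.29 -3.86] M [-0.062 -0.018  0.007] w 0.0192 q [ 0.33  0.53  0.49  1.46 -0.25  1.21  1.9 ]
[0.0538, 0.2393, -0.0013] [-0.0001, -0.0027, 0.3859]
[0.0537, 0.2393, 0.0307] [-0.0001, -0.0027, 0.3859]
```

View pics/f3.png

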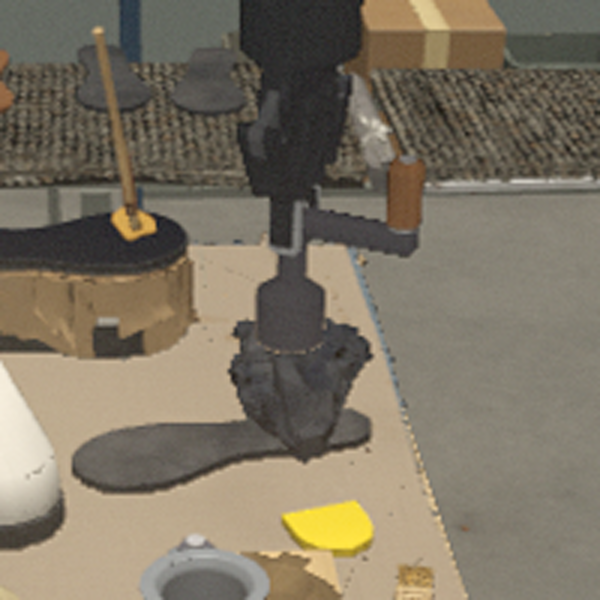

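The crank hangs upright in the jaws with its socket at (292,320) in the crop, and the -3.9 N reading matches its weight. Next I move it over the mouth.

carry_out:
  series:
    - [0.012,0.05,0,0,0,0.1,220]
    - [0.025,0.11,0,0,0,0.25,220]
    - [0.04,0.17,0,0,0,0.386,220]
    - [0.05,0.22,0,0,0,0.386,220]
    - [0.054,0.239,0,0,0,0.386,220]
    - [0.054,0.239,0,0,0,0.386,220]
    - [0.054,0.239,0,0,0,0.386,220]
    - [0.054,0.239,0,0,0,0.386,220]

```text
clock: 6.55
position: [0.5519, -0.1971, 0.3121]
tool_rot: [-3.141, 0.0, 2.232]
force: [-0.7, -0.1, -3.2]
grip_width: 0.0192
```

```bash
python3 -c "
from h import *
from workcell import imaging
p,d=imaging.grab_frame('side'); cv2.imwrite('pics/side4.png',p)
a=cv2.resize(p[120:320,220:420],None,fx=3,fy=3,interpolation=cv2.INTER_CUBIC);cv2.imwrite('pics/f4.png',a)
st();rel((.5524,-.195,.312,128),(.5524,-.195,.280,128))"
```

```text
t 6.6 p [ 0.552  -0.1969  0.3122] rot [-179.98    0.    127.89] F [ 0.86  0.14 -3.48] M [-0.02  -0.025 -0.032] w 0.0192 q [-0.15  0.43  0.57  1.63 -0.25  1.16  1.13]
[0.0013, 0.0015, 0.0002] [-0.0004, 0.0, -0.002]
[0.0013, 0.0015, 0.0322] [-0.0004, 0.0, -0.002]
```

View pics/f4.png

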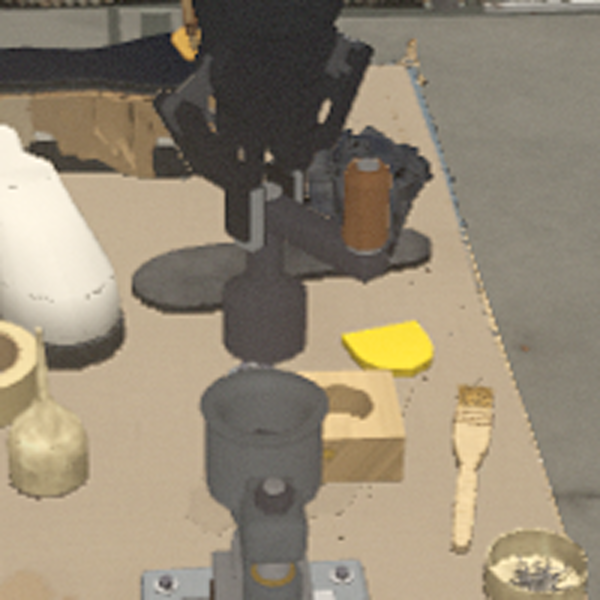

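```bash
python3 -c "
from h import *
x0,y0=220,120
for P in [(.549,-.192,.206),(.549,-.192,.2449),(.552,-.192,.2449)]:
    u=proj('side',P)[0]; print(P,(u-[x0,y0]+.5)*3)
"
```

```text
(0.549, -0.192, 0.206) [265.59461636 403.82206154]
(0.549, -0.192, 0.2449) [266.20624731 346.29130946]
(0.552, -0.192, 0.2449) [260.82823601 346.43452297]
```

```bash
python3 -c "
from h import *
p=cv2.imread('pics/side4.png'); x0,y0,S=270,190,8
a=cv2.resize(p[y0:y0+75,x0:x0+75],None,fx=S,fy=S,interpolation=cv2.INTER_CUBIC)
th=np.linspace(0,2*np.pi,60)
def circ(cx,cy,z,r,col):
    uv=proj('side',np.c_[cx+r*np.cos(th),cy+r*np.sin(th),np.full(60,z)]); q=((uv-[x0,y0]+.5)*S-.5).astype(int)
    cv2.polylines(a,[q],True,col,1)
circ(.549,-.192,.206,.0275,(0,0,255))
circ(.549,-.192,.206,.0365,(0,0,255))
circ(.549,-.197,.2445,.0235,(0,255,0))
circ(.549,-.197,.2785,.0235,(0,255,0))
cv2.imwrite('pics/f5.png',a)
"
```

```text
(no output)
```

View pics/f5.png

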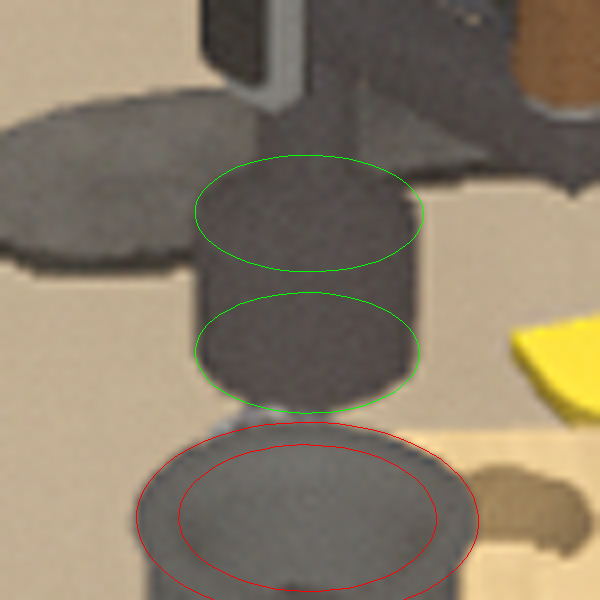

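Side-view overlay: the socket is centred on the collar in x and sits about 5 mm behind it in y. The top camera says about 2 mm, so I take 3.5 mm and then lower gently into the flare.

carry_out:
  series:
    - [0.0028,0.0022,0.01,0,0,0,220]
    - [0.0028,0.0022,0.025,0,0,0,220]
    - [0.0028,0.0022,0.035,0,0,0,220]
    - [0.0028,0.0022,0.04,0,0,0,220]
    - [0.0028,0.0022,0.04,0,0,0,220]
    - [0.0028,0.0022,0.04,0,0,0,220]

```text
clock: 7.35
position: [0.5526, -0.1924, 0.2726]
tool_rot: [3.141, 0.0, 2.234]
force: [0.2, -0.8, -3.6]
grip_width: 0.0191
```

```bash
python3 -c "
from h import *
from workcell import imaging
p,d=imaging.grab_frame('side'); cv2.imwrite('pics/side6.png',p); x0,y0,S=270,190,8
a=cv2.resize(p[y0:y0+75,x0:x0+75],None,fx=S,fy=S,interpolation=cv2.INTER_CUBIC);cv2.imwrite('pics/f6.png',a)
st()"
```

```text
t 7.4 p [ 0.5526 -0.1923  0.2727] rot [1.7998e+02 3.0000e-02 1.2799e+02] F [-0.66 -0.97 -3.75] M [-0.052  0.011  0.001] w 0.0197 q [-0.15  0.47  0.55  1.68 -0.27  1.07  1.15]
```

View pics/f6.png

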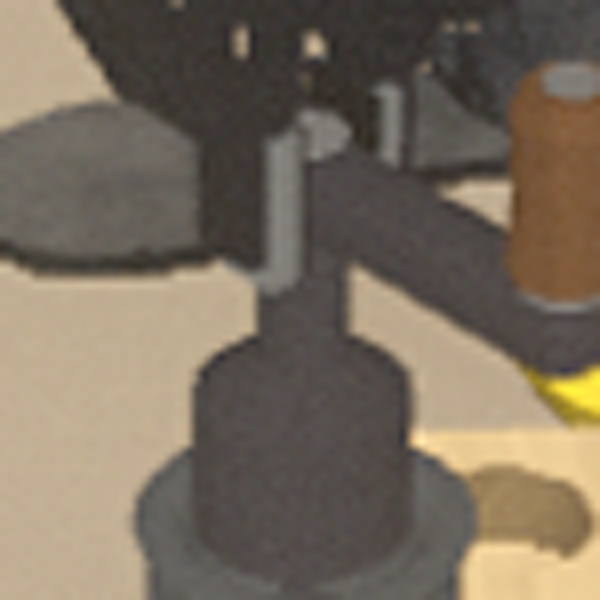

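Socket bottom is at the rim (front edge (300,578), flare edge about 590), nearly centred, no contact force. On down, slowly.

carry_out:
  series:
    - [0,0,0.004,0,0,0,220]
    - [0,0,0.007,0,0,0,220]
    - [0,0,0.007,0,0,0,220]

```text
clock: 7.78
position: [0.5523, -0.1922, 0.265]
tool_rot: [-3.141, -0.0, 2.234]
force: [-0.5, -0.3, -3.8]
grip_width: 0.0191
```

```bash
python3 -c "
from h import *
st()"
```

```text
t 7.78 p [ 0.5523 -0.1922  0.265 ] rot [-1.7998e+02 -1.0000e-02  1.2799e+02] F [-0.49 -0.35 -3.75] M [-0.077  0.044 -0.015] w 0.0191 q [-0.15  0.47  0.55  1.69 -0.28  1.05  1.15]
```

carry_out:
  series:
    - [0,0,0.004,0,0,0,220]
    - [0,0,0.008,0,0,0,220]
    - [0,0,0.008,0,0,0,220]

```text
clock: 8.15
position: [0.5523, -0.1922, 0.2569]
tool_rot: [-3.141, -0.0, 2.234]
force: [-0.1, -0.6, -3.5]
grip_width: 0.0188
```

```bash
python3 -c "
from h import *
st()"
```

```text
t 8.15 p [ 0.5523 -0.1922  0.2569] rot [-1.7998e+02 -2.0000e-02  1.2798e+02] F [-0.08 -0.63 -3.51] M [-0.187  0.063  0.093] w 0.0188 q [-0.14  0.48  0.54  1.7  -0.28  1.04  1.16]
```

carry_out:
  series:
    - [0,0,0.004,0,0,0,220]
    - [0,0,0.008,0,0,0,220]
    - [0,0,0.01,0,0,0,220]
    - [0,0,0.01,0,0,0,220]

```text
clock: 8.65
position: [0.5524, -0.1923, 0.2471]
tool_rot: [-3.141, -0.0, 2.234]
force: [0.3, -1.1, -5.1]
grip_width: 0.019
```

```bash
python3 -c "
from h import *
st()"
```

```text
t 8.65 p [ 0.5524 -0.1923  0.2471] rot [-1.7999e+02 -1.0000e-02  1.2798e+02] F [ 0.28 -1.09 -5.05] M [-0.268  0.076  0.035] w 0.019 q [-0.14  0.49  0.54  1.71 -0.29  1.02  1.16]
```

carry_out:
  series:
    - [-0.0006,-0.0004,0.002,0,0,0,220]
    - [-0.0006,-0.0004,0.004,0,0,0,220]
    - [-0.0006,-0.0004,0.005,0,0,0,220]
    - [-0.0006,-0.0004,0.005,0,0,0,220]

```text
clock: 9.15
position: [0.5525, -0.1929, 0.2422]
tool_rot: [-3.142, -0.0, 2.234]
force: [-0.5, -0.5, -3.0]
grip_width: 0.0192
```

```bash
python3 -c "
from h import *
st()"
```

```text
t 9.15 p [ 0.5525 -0.1929  0.2422] rot [-1.8000e+02 -1.0000e-02  1.2798e+02] F [-0.47 -0.46 -2.95] M [-0.067  0.041  0.011] w 0.0192 q [-0.13  0.5   0.53  1.72 -0.29  1.01  1.17]
```

carry_out:
  series:
    - [0,0,0.0015,0,0,0,220]
    - [0,0,0.003,0,0,0,220]
    - [0,0,0.003,0,0,0,220]

```text
clock: 9.52
position: [0.5524, -0.1929, 0.2391]
tool_rot: [-3.141, -0.0, 2.234]
force: [-0.5, -0.9, -3.7]
grip_width: 0.0193
```

```bash
python3 -c "
from h import *
st()"
```

```text
t 9.53 p [ 0.5524 -0.1929  0.2391] rot [-1.7999e+02 -1.0000e-02  1.2798e+02] F [-0.5  -0.92 -3.71] M [-0.066  0.033 -0.024] w 0.0193 q [-0.13  0.5   0.53  1.72 -0.29  1.    1.17]
```

carry_out:
  series:
    - [0,0,0.0015,0,0,0,220]
    - [0,0,0.003,0,0,0,220]
    - [0,0,0.0045,0,0,0,220]
    - [0,0,0.0045,0,0,0,220]

```text
clock: 10.02
position: [0.5525, -0.1929, 0.2346]
tool_rot: [-3.141, -0.0, 2.234]
force: [-0.0, -0.4, -4.1]
grip_width: 0.0194
```

```bash
python3 -c "
from h import *
st()"
```

```text
t 10.03 p [ 0.5525 -0.1929  0.2346] rot [-1.7999e+02 -1.0000e-02  1.2798e+02] F [-0.05 -0.36 -4.07] M [-0.086  0.079  0.016] w 0.0194 q [-0.13  0.51  0.53  1.73 -0.3   0.99  1.17]
```

The socket is now about 9 mm below the hex's top with no resistance, so it is sliding onto the hex. I keep lowering it to the seat.

carry_out:
  series:
    - [0,0,0.0015,0,0,0,220]
    - [0,0,0.003,0,0,0,220]
    - [0,0,0.0045,0,0,0,220]
    - [0,0,0.006,0,0,0,220]
    - [0,0,0.006,0,0,0,220]

```text
clock: 10.65
position: [0.5525, -0.1929, 0.2287]
tool_rot: [-3.141, -0.0, 2.234]
force: [-0.4, -0.9, -5.0]
grip_width: 0.0194
```

```bash
python3 -c "
from h import *
st()"
```

```text
t 10.65 p [ 0.5525 -0.1929  0.2287] rot [-1.7999e+02 -1.0000e-02  1.2798e+02] F [-0.45 -0.88 -5.03] M [-0.138  0.167  0.022] w 0.0194 q [-0.13  0.51  0.53  1.73 -0.3   0.98  1.17]
```

Small steps to find the bottom.

carry_out:
  series:
    - [0,0,0.001,0,0,0,220]
    - [0,0,0.002,0,0,0,220]
    - [0,0,0.002,0,0,0,220]

```text
clock: 11.02
position: [0.5525, -0.1929, 0.2267]
tool_rot: [-3.142, -0.0, 2.234]
force: [-1.0, -0.9, -3.8]
grip_width: 0.0193
```

```bash
python3 -c "
from h import *
st()"
```

```text
t 11.03 p [ 0.5525 -0.1929  0.2267] rot [-180.     -0.    127.99] F [-1.03 -0.93 -3.84] M [-0.263  0.155 -0.001] w 0.0193 q [-0.13  0.51  0.52  1.73 -0.3   0.97  1.17]
```

carry_out:
  series:
    - [0,0,0.0005,0,0,0,220]
    - [0,0,0.001,0,0,0,220]
    - [0,0,0.001,0,0,0,220]

```text
clock: 11.4
position: [0.5525, -0.193, 0.2258]
tool_rot: [-3.142, -0.0, 2.234]
force: [-1.0, -1.2, -3.1]
grip_width: 0.0192
```

```bash
python3 -c "
from h import *
st()"
```

```text
t 11.4 p [ 0.5525 -0.193   0.2258] rot [-180.     -0.    127.98] F [-1.02 -1.21 -3.15] M [-0.213  0.189  0.017] w 0.0192 q [-0.13  0.52  0.52  1.73 -0.3   0.97  1.18]
```

carry_out:
  series:
    - [0,0,0.0005,0,0,0,220]
    - [0,0,0.001,0,0,0,220]
    - [0,0,0.001,0,0,0,220]

```text
clock: 11.78
position: [0.5527, -0.1932, 0.2256]
tool_rot: [3.141, 0.001, 2.234]
force: [-5.0, -0.1, 11.2]
grip_width: 0.0191
```

```bash
python3 -c "
from h import *
st()"
```

```text
t 11.78 p [ 0.5527 -0.1932  0.2256] rot [1.7996e+02 4.0000e-02 1.2797e+02] F [-4.97 -0.05 11.24] M [0.09  1.151 0.007] w 0.0191 q [-0.13  0.52  0.52  1.73 -0.3   0.97  1.18]
```

Bottomed: the vertical force jumped 14 N at TCP z = 0.2256, which puts the crank's origin at 0.158, the seat height. I relieve the push slightly and begin winding clockwise by the hub.

carry_out:
  series:
    - [0,0,-0.0008,0,0,0,220]
    - [0,0,-0.0008,0,0,0,220]
  force: 80

```text
clock: 12.02
position: [0.5526, -0.1931, 0.2258]
tool_rot: [3.141, 0.0, 2.234]
force: [-2.6, -1.1, 4.9]
grip_width: 0.0189
```

```bash
python3 -c "
from h import *
from workcell import imaging
st()
p,d=imaging.grab_frame('side'); cv2.imwrite('pics/side7.png',p); np.save('pics/side7_d.npy',d)
a=cv2.resize(p[180:380,240:400],None,fx=3,fy=3,interpolation=cv2.INTER_CUBIC);cv2.imwrite('pics/f7.png',a)
"
```

```text
t 12.03 p [ 0.5526 -0.1931  0.2258] rot [1.7999e+02 2.0000e-02 1.2798e+02] F [-2.59 -1.11  4.91] M [-0.13   0.556  0.061] w 0.0189 q [-0.13  0.52  0.52  1.73 -0.3   0.97  1.18]
```

View pics/f7.png

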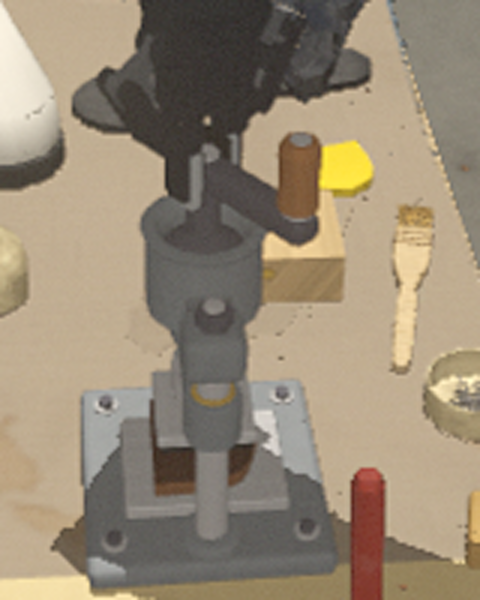

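Seated, origin inside the collar. The crosshead and foot are partly hidden behind the near column, at about (205,410). Start turning.

carry_out:
  series:
    - [0,0,-0.0003,0,0,0.12,220]
    - [0,0,-0.0003,0,0,0.25,220]
    - [0,0,-0.0003,0,0,0.38,220]
    - [0,0,-0.0003,0,0,0.52,220]
    - [0,0,-0.0003,0,0,0.52,220]

```text
clock: 12.7
position: [0.5524, -0.1931, 0.2259]
tool_rot: [-3.141, 0.001, 1.714]
force: [-3.8, -1.7, 3.3]
grip_width: 0.0189
```

```bash
python3 -c "
from h import *
st()"
```

```text
t 12.7 p [ 0.5524 -0.1931  0.2259] rot [-1.7997e+02  3.0000e-02  9.8230e+01] F [-3.82 -1.73  3.29] M [-0.459  0.946 -0.042] w 0.0189 q [-0.22  0.55  0.66  1.74 -0.39  0.99  0.74]
```

carry_out:
  series:
    - [0,0,0,0,0,0.17,220]
    - [0,0,0,0,0,0.34,220]
    - [0,0,0,0,0,0.51,220]

```text
clock: 13.08
position: [0.5524, -0.1932, 0.2259]
tool_rot: [3.142, 0.0, 1.202]
force: [-2.4, -2.3, -1.6]
grip_width: 0.0185
```

```bash
python3 -c "
from h import *
st()
from workcell import imaging
p,d=imaging.grab_frame('side'); cv2.imwrite('pics/side8.png',p)
st()
a=cv2.resize(p[180:380,240:400],None,fx=3,fy=3,interpolation=cv2.INTER_CUBIC);cv2.imwrite('pics/f8.png',a)
"
```

```text
t 13.07 p [ 0.5524 -0.1932  0.2259] rot [1.800e+02 2.000e-02 6.888e+01] F [-2.41 -2.32 -1.57] M [-0.628  0.668  0.234] w 0.0185 q [-0.29  0.59  0.8   1.74 -0.49  1.02  0.32]
t 13.12 p [ 0.5525 -0.1932  0.2259] rot [1.800e+02 3.000e-02 6.837e+01] F [-3.38 -1.43  6.94] M [-0.626  1.04  -0.108] w 0.0188 q [-0.3   0.59  0.8   1.74 -0.49  1.02  0.31]
```

View pics/f8.png

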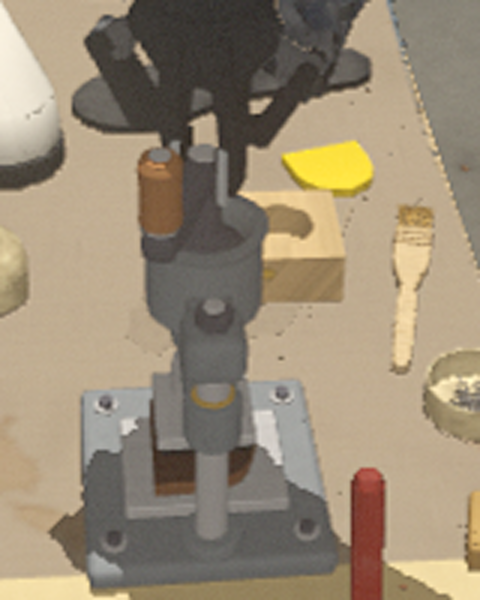

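The crank has turned 60° (knob now at (160,190) in the crop), the foot is lower, and the moving torque is about 0.23 N m. Continuing while watching the joints.

carry_out:
  series:
    - [0,0,0,0,0,0.17,220]
    - [0,0,0,0,0,0.34,220]
    - [0,0,0,0,0,0.51,220]
    - [0,0,0,0,0,0.68,220]
    - [0,0,0,0,0,0.85,220]
    - [0,0,0,0,0,1.02,220]

```text
clock: 13.88
position: [0.5524, -0.1935, 0.2259]
tool_rot: [3.141, 0.0, 0.184]
force: [-2.4, -4.2, -1.2]
grip_width: 0.0186
```

```bash
python3 -c "
from h import *
st()"
```

```text
t 13.88 p [ 0.5524 -0.1935  0.2259] rot [1.7996e+02 2.0000e-02 1.0550e+01] F [-2.43 -4.18 -1.2 ] M [-1.106  0.638  0.193] w 0.0186 q [-0.42  0.72  1.07  1.75 -0.7   1.11 -0.51]
```

carry_out:
  series:
    - [0,0,0,0,0,0.17,220]
    - [0,0,0,0,0,0.34,220]
    - [0,0,0,0,0,0.51,220]
    - [0,0,0,0,0,0.68,220]
    - [0,0,0,0,0,0.8,220]

```text
clock: 14.5
position: [0.5522, -0.1937, 0.2258]
tool_rot: [3.14, 0.0, -0.615]
force: [-4.1, -4.2, 3.3]
grip_width: 0.0188
```

```bash
python3 -c "
from h import *
st()
from workcell import imaging
p,d=imaging.grab_frame('side'); cv2.imwrite('pics/side9.png',p)
st()
a=cv2.resize(p[280:355,270:345],None,fx=8,fy=8,interpolation=cv2.INTER_CUBIC);cv2.imwrite('pics/f9.png',a)
"
```

```text
t 14.5 p [ 0.5522 -0.1937  0.2258] rot [ 1.7993e+02  1.0000e-02 -3.5250e+01] F [-4.07 -4.2   3.29] M [-1.042  1.102  0.234] w 0.0188 q [-0.48  0.85  1.26  1.75 -0.86  1.22 -1.17]
t 14.55 p [ 0.5523 -0.1936  0.2258] rot [ 1.7992e+02  1.0000e-02 -3.5600e+01] F [-4.45 -2.89  8.62] M [-0.773  1.195  0.036] w 0.019 q [-0.48  0.85  1.26  1.75 -0.86  1.22 -1.17]
```

View pics/f9.png

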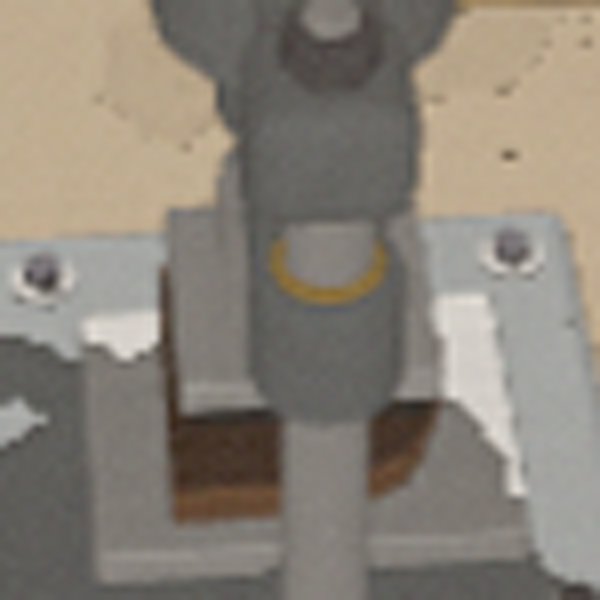

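About 163° wound. The foot is descending, with its plate edge at (210,405) in this crop. The joints are near their range, so I let go, lift clear, turn back half a turn and grip the hub again.

carry_out:
  series:
    - [0,0,0,0,0,0,100]
    - [0,0,0,0,0,0,100]
    - [0,0,0,0,0,0,100]
    - [0,0,-0.025,0,0,0,100]
    - [0,0,-0.045,0,0,0,100]
    - [0,0,-0.045,0,0,-0.18,100]
    - [0,0,-0.045,0,0,-0.36,100]
    - [0,0,-0.045,0,0,-0.54,100]
    - [0,0,-0.045,0,0,-0.72,100]
    - [0,0,-0.045,0,0,-0.9,100]

```text
clock: 15.8
position: [0.5526, -0.193, 0.2714]
tool_rot: [3.141, -0.001, 0.29]
force: [0.2, -0.6, -0.1]
grip_width: 0.052
```

```bash
python3 -c "
from h import *
st()"
```

```text
t 15.8 p [ 0.5526 -0.193   0.2714] rot [ 1.7999e+02 -4.0000e-02  1.6640e+01] F [ 0.19 -0.6  -0.11] M [ 0.005 -0.012 -0.006] w 0.052 q [-0.44  0.66  1.09  1.7  -0.63  1.18 -0.46]
```

carry_out:
  series:
    - [0,0,0,0,0,-0.18,100]
    - [0,0,0,0,0,-0.36,100]
    - [0,0,0,0,0,-0.54,100]
    - [0,0,0,0,0,-0.72,100]
    - [0,0,0,0,0,-0.9,100]
    - [0,0,0,0,0,-1.08,100]
    - [0,0,0,0,0,-1.26,100]
    - [0,0,0,0,0,-1.44,100]
    - [0,0,0,0,0,-1.62,100]
    - [0,0,0,0,0,-1.8,100]

```text
clock: 17.05
position: [0.5526, -0.1931, 0.2715]
tool_rot: [3.141, 0.001, 2.09]
force: [-0.1, -0.9, -0.3]
grip_width: 0.052
```

```bash
python3 -c "
from h import *
st()
from workcell import imaging
p,d=imaging.grab_frame('side'); cv2.imwrite('pics/side10.png',p)
a=cv2.resize(p[180:380,240:400],None,fx=3,fy=3,interpolation=cv2.INTER_CUBIC);cv2.imwrite('pics/f10.png',a)
rel((.5525,-.193,.270,144.4),(.5525,-.193,.2265,144.4))
"
```

```text
t 17.05 p [ 0.5526 -0.1931  0.2715] rot [1.7997e+02 3.0000e-02 1.1976e+02] F [-0.11 -0.89 -0.28] M [-0.014 -0.011 -0.009] w 0.052 q [-0.18  0.48  0.6   1.68 -0.3   1.07  1.03]
[0.0002, 0.0, 0.0016] [0.0005, 0.0009, -0.4208]
[0.0002, 0.0, 0.0451] [0.0005, 0.0009, -0.4208]
```

View pics/f10.png

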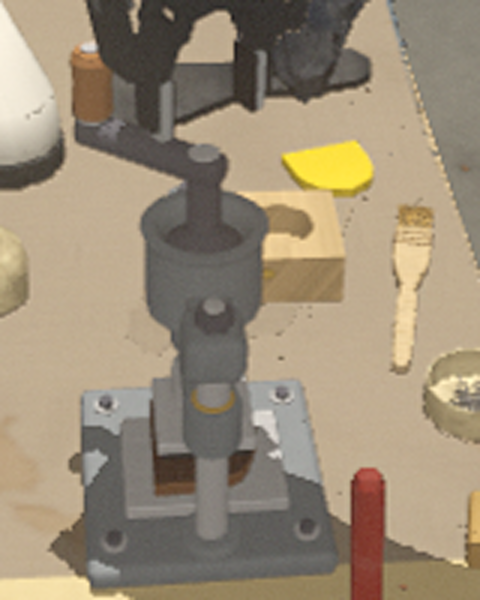

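The crank stays seated, with its hub cap at (206,153) and knob at (92,85), and the hand is clear of it. I finish the back turn, lower and grip.

carry_out:
  series:
    - [0,0,0,0,0,-0.18,100]
    - [0,0,0,0,0,-0.36,100]
    - [0,0,0,0,0,-0.42,100]
    - [0,0,0.025,0,0,-0.42,100]
    - [0,0,0.045,0,0,-0.42,100]
    - [0,0,0.045,0,0,-0.42,220]
    - [0,0,0.045,0,0,-0.42,220]
    - [0,0,0.045,0,0,-0.42,220]
    - [0,0,0.045,0,0,-0.42,220]
    - [0,0,0.045,0,0,-0.42,220]

```text
clock: 18.35
position: [0.5527, -0.1935, 0.2269]
tool_rot: [3.141, 0.001, 2.503]
force: [-3.0, -2.4, 7.0]
grip_width: 0.019
```

```bash
python3 -c "
from h import *
st()"
```

```text
t 18.35 p [ 0.5527 -0.1935  0.2269] rot [1.7999e+02 7.0000e-02 1.4341e+02] F [-2.99 -2.42  7.04] M [-0.523  0.897 -0.012] w 0.019 q [-0.09  0.5   0.47  1.73 -0.27  0.97  1.42]
```

carry_out:
  series:
    - [0,0,-0.0004,0,0,0.17,220]
    - [0,0,-0.0004,0,0,0.34,220]
    - [0,0,-0.0004,0,0,0.51,220]
    - [0,0,-0.0004,0,0,0.68,220]
    - [0,0,-0.0004,0,0,0.85,220]

```text
clock: 18.98
position: [0.5524, -0.1936, 0.227]
tool_rot: [3.141, 0.001, 1.648]
force: [-2.7, -3.4, -0.2]
grip_width: 0.019
```

```bash
python3 -c "
from h import *
st()"
```

```text
t 18.98 p [ 0.5524 -0.1936  0.227 ] rot [1.7997e+02 5.0000e-02 9.4400e+01] F [-2.67 -3.44 -0.24] M [-1.011  0.736  0.204] w 0.019 q [-0.24  0.56  0.7   1.74 -0.42  1.    0.7 ]
```

carry_out:
  series:
    - [0,0,0,0,0,0.17,220]
    - [0,0,0,0,0,0.34,220]
    - [0,0,0,0,0,0.51,220]

```text
clock: 19.35
position: [0.5523, -0.1937, 0.227]
tool_rot: [3.141, 0.001, 1.138]
force: [-4.5, -4.6, 0.4]
grip_width: 0.0188
```

```bash
python3 -c "
from h import *
st()"
```

```text
t 19.35 p [ 0.5523 -0.1937  0.227 ] rot [1.7996e+02 4.0000e-02 6.5180e+01] F [-4.48 -4.61  0.37] M [-1.086  0.955  0.229] w 0.0188 q [-0.31  0.61  0.84  1.74 -0.52  1.03  0.28]
```

carry_out:
  series:
    - [0,0,0,0,0,0.17,220]
    - [0,0,0,0,0,0.34,220]

```text
clock: 19.6
position: [0.5523, -0.1937, 0.227]
tool_rot: [3.141, 0.0, 0.798]
force: [-4.3, -4.3, -1.4]
grip_width: 0.0186
```

```bash
python3 -c "
from h import *
st()
from workcell import imaging
p,d=imaging.grab_frame('side'); cv2.imwrite('pics/side11.png',p)
a=cv2.resize(p[300:350,280:330],None,fx=8,fy=8,interpolation=cv2.INTER_CUBIC)
b=cv2.resize(cv2.imread('pics/side0.png')[300:350,280:330],None,fx=8,fy=8,interpolation=cv2.INTER_CUBIC);cv2.imwrite('pics/f11.png',np.hstack([b,a]))
"
```

```text
t 19.6 p [ 0.5523 -0.1937  0.227 ] rot [1.7995e+02 3.0000e-02 4.5700e+01] F [-4.25 -4.32 -1.36] M [-1.176  1.153  0.25 ] w 0.0186 q [-0.36  0.64  0.93  1.74 -0.59  1.06  0.  ]
```

View pics/f11.png

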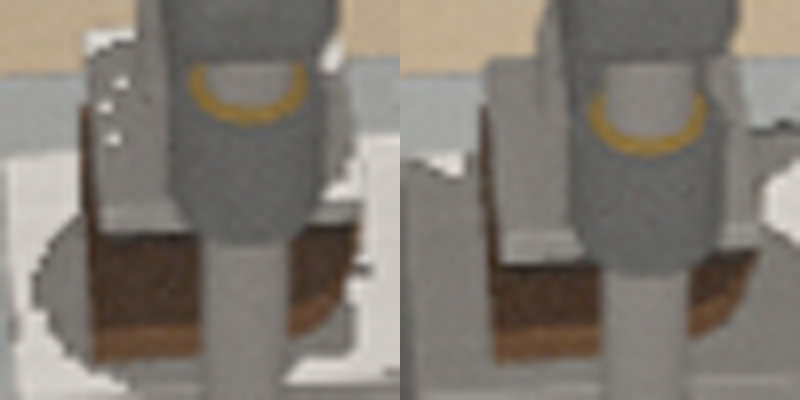

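```bash
cat > trk.py <<'E'
from h import *
def shift(ref,img,x0,x1,y0,y1,smax=10):
    S=8
    up=lambda a:cv2.resize(cv2.cvtColor(a,cv2.COLOR_BGR2GRAY),None,fx=S,fy=S,interpolation=cv2.INTER_CUBIC)
    T=up(ref[y0:y1,x0:x1]);I=up(img[y0-2:y1+smax,x0-2:x1+2])
    r=cv2.matchTemplate(I,T,cv2.TM_CCOEFF_NORMED);_,m,_,l=cv2.minMaxLoc(r)
    return round(l[1]/S-2,3),round(l[0]/S-2,3),round(m,3)
def both(n,ref="side7"):
    a=cv2.imread(f"pics/{ref}.png");b=cv2.imread(f"pics/{n}.png")
    return "sleeve",shift(a,b,302,318,306,334),"foot",shift(a,b,293,301,322,334),"plateTop",shift(a,b,289,298,300,312)
E
python3 -c "
from trk import *
for n in ['side7','side8','side9','side10','side11']: print(n,both(n))"
```

```text
side7 ('sleeve', (0.0, 0.0, 0.999), 'foot', (0.0, 0.125, 0.999), 'plateTop', (0.0, 0.0, 1.0))
side8 ('sleeve', (0.625, 0.0, 0.969), 'foot', (0.875, 0.125, 0.993), 'plateTop', (0.625, 0.0, 0.99))
side9 ('sleeve', (2.125, 0.0, 0.903), 'foot', (2.25, 0.125, 0.992), 'plateTop', (2.125, -0.125, 0.964))
side10 ('sleeve', (2.125, 0.0, 0.902), 'foot', (2.25, 0.0, 0.992), 'plateTop', (2.0, -0.125, 0.957))
side11 ('sleeve', (3.75, 0.0, 0.905), 'foot', (3.75, 0.125, 0.987), 'plateTop', (3.625, -0.375, 0.927))
```

```bash
python3 -c "
from h import *
for P in [(.552,-.131,.09),(.552,-.16,.06)]:
    P=np.array(P);print(proj('side',P-[0,0,.005])-proj('side',P+[0,0,.005]))
"
```

```text
[[-0.05014383  4.34468669]]
[[-0.04195514  4.16327877]]
```

carry_out:
  series:
    - [0,0,0,0,0,0.17,220]
    - [0,0,0,0,0,0.34,220]

```text
clock: 19.9
position: [0.5522, -0.1937, 0.227]
tool_rot: [3.141, 0.0, 0.458]
force: [-4.2, -4.4, -0.8]
grip_width: 0.0187
```

```bash
python3 -c "
from h import *
st()"
```

```text
t 19.9 p [ 0.5522 -0.1937  0.227 ] rot [1.7996e+02 1.0000e-02 2.6220e+01] F [-4.23 -4.44 -0.78] M [-1.196  1.298  0.226] w 0.0187 q [-0.4   0.69  1.02  1.75 -0.66  1.09 -0.27]
```

carry_out:
  series:
    - [0,0,0,0,0,0.17,220]
    - [0,0,0,0,0,0.34,220]

```text
clock: 20.15
position: [0.5521, -0.1936, 0.227]
tool_rot: [3.141, 0.0, 0.118]
force: [-6.3, -3.3, 0.7]
grip_width: 0.0185
```

```bash
python3 -c "
from trk import *
st()
from workcell import imaging
p,d=imaging.grab_frame('side'); cv2.imwrite('pics/side12.png',p)
print(both('side12'));st()
"
```

```text
t 20.15 p [ 0.5521 -0.1936  0.227 ] rot [1.7995e+02 1.0000e-02 6.7400e+00] F [-6.34 -3.33  0.67] M [-1.151  1.459  0.262] w 0.0185 q [-0.44  0.74  1.11  1.75 -0.73  1.13 -0.55]
('sleeve', (4.25, 0.0, 0.907), 'foot', (4.0, 0.125, 0.995), 'plateTop', (4.0, -0.625, 0.926))
t 20.2 p [ 0.5522 -0.1936  0.2269] rot [1.7994e+02 2.0000e-02 6.2100e+00] F [-7.84 -2.69 10.81] M [-0.821  1.812 -0.109] w 0.0187 q [-0.44  0.74  1.11  1.75 -0.73  1.13 -0.56]
```

carry_out:
  series:
    - [-0.0005,0.0002,0,0,0,0.17,220]
    - [-0.0005,0.0002,0,0,0,0.34,220]

```text
clock: 20.45
position: [0.5519, -0.1936, 0.2269]
tool_rot: [3.141, -0.0, -0.222]
force: [-4.2, -3.3, 0.6]
grip_width: 0.0185
```

```bash
python3 -c "
from h import *
st()"
```

```text
t 20.45 p [ 0.5519 -0.1936  0.2269] rot [ 1.7998e+02 -2.0000e-02 -1.2710e+01] F [-4.2  -3.3   0.56] M [-0.858  1.285  0.258] w 0.0185 q [-0.46  0.79  1.19  1.75 -0.8   1.17 -0.83]
```

carry_out:
  series:
    - [0,0,0,0,0,0.17,220]
    - [0,0,0,0,0,0.34,220]

```text
clock: 20.7
position: [0.5518, -0.1935, 0.2269]
tool_rot: [3.141, -0.0, -0.562]
force: [-5.1, -2.9, 1.4]
grip_width: 0.0182
```

```bash
python3 -c "
from trk import *
st()
from workcell import imaging
p,d=imaging.grab_frame('side'); cv2.imwrite('pics/side13.png',p)
print(both('side13'));st()
"
```

```text
t 20.7 p [ 0.5518 -0.1935  0.2269] rot [ 1.7998e+02 -1.0000e-02 -3.2200e+01] F [-5.11 -2.94  1.39] M [-0.729  1.46   0.26 ] w 0.0182 q [-0.48  0.85  1.27  1.75 -0.86  1.22 -1.11]
('sleeve', (4.875, 0.0, 0.904), 'foot', (4.75, 0.125, 0.987), 'plateTop', (4.75, -0.625, 0.918))
t 20.75 p [ 0.5519 -0.1935  0.2269] rot [ 1.7996e+02 -1.0000e-02 -3.2730e+01] F [-6.5  -0.57 10.37] M [-0.391  1.653 -0.09 ] w 0.0185 q [-0.48  0.85  1.27  1.75 -0.86  1.22 -1.12]
```

Crosshead and foot have both come down about 11.3 mm and the foot is still moving with it, so there is no contact yet. I regrip for the last stretch.

carry_out:
  series:
    - [0,0,0,0,0,0,100]
    - [0,0,0,0,0,0,100]
    - [0,0,0,0,0,0,100]
    - [0,0,-0.025,0,0,0,100]
    - [0,0,-0.045,0,0,0,100]
    - [0,0,-0.045,0,0,-0.18,100]
    - [0,0,-0.045,0,0,-0.36,100]
    - [0,0,-0.045,0,0,-0.54,100]
    - [0,0,-0.045,0,0,-0.72,100]
    - [0,0,-0.045,0,0,-0.9,100]

```text
clock: 22.0
position: [0.5522, -0.1932, 0.2718]
tool_rot: [3.141, -0.001, 0.35]
force: [-0.2, -1.0, -0.3]
grip_width: 0.0518
```

carry_out:
  series:
    - [0,0,0,0,0,-0.18,100]
    - [0,0,0,0,0,-0.36,100]
    - [0,0,0,0,0,-0.54,100]
    - [0,0,0,0,0,-0.72,100]
    - [0,0,0,0,0,-0.9,100]
    - [0,0,0,0,0,-1.08,100]
    - [0,0,0,0,0,-1.26,100]
    - [0,0,0,0,0,-1.44,100]
    - [0,0,0,0,0,-1.62,100]
    - [0,0,0,0,0,-1.8,100]

```text
clock: 23.25
position: [0.5521, -0.1934, 0.2719]
tool_rot: [3.141, 0.001, 2.15]
force: [0.5, 0.2, -0.1]
grip_width: 0.0519
```

```bash
python3 -c "
from trk import *
st()
from workcell import imaging
p,d=imaging.grab_frame('side'); cv2.imwrite('pics/side14.png',p)
a=cv2.resize(p[180:380,240:400],None,fx=3,fy=3,interpolation=cv2.INTER_CUBIC);cv2.imwrite('pics/f14.png',a)
print(both('side14'));rel((.5521,-.1934,.2705,147.4),(.5521,-.1934,.226,147.4))
"
```

```text
t 23.25 p [ 0.5521 -0.1934  0.2719] rot [1.7997e+02 4.0000e-02 1.2317e+02] F [ 0.52  0.23 -0.14] M [-0.003  0.006 -0.04 ] w 0.0519 q [-0.18  0.48  0.6   1.69 -0.3   1.07  1.1 ]
('sleeve', (4.875, 0.0, 0.905), 'foot', (4.875, 0.0, 0.987), 'plateTop', (4.75, -0.625, 0.921))
[0.0001, 0.0, 0.0015] [0.0005, 0.0009, -0.4136]
[0.0001, 0.0, 0.046] [0.0005, 0.0009, -0.4136]
```

View pics/f14.png

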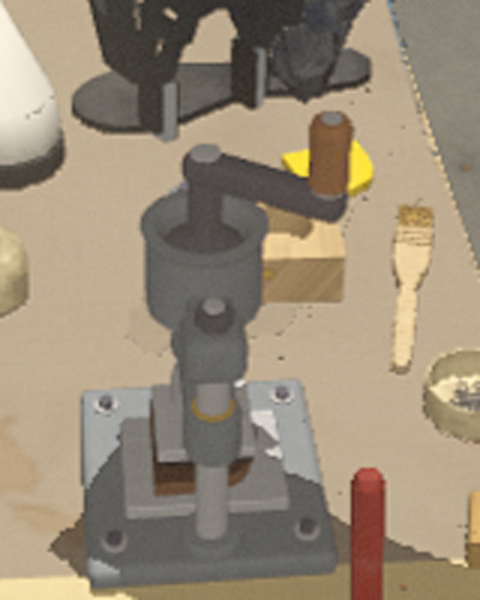

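The crank is still seated with its knob at (330,150), about 340° from the start. I regrip and wind on in short calls, watching the foot against the sleeve.

carry_out:
  series:
    - [0,0,0,0,0,-0.18,100]
    - [0,0,0,0,0,-0.36,100]
    - [0,0,0,0,0,-0.42,100]
    - [0,0,0.025,0,0,-0.42,100]
    - [0,0,0.044,0,0,-0.42,100]
    - [0,0,0.044,0,0,-0.42,220]
    - [0,0,0.044,0,0,-0.42,220]
    - [0,0,0.044,0,0,-0.42,220]
    - [0,0,0.044,0,0,-0.42,220]
    - [0,0,0.044,0,0,-0.42,220]

```text
clock: 24.55
position: [0.5522, -0.1936, 0.2283]
tool_rot: [3.141, 0.001, 2.563]
force: [-2.7, -1.7, 5.7]
grip_width: 0.0187
```

```bash
python3 -c "
from h import *
st()"
```

```text
t 24.55 p [ 0.5522 -0.1936  0.2283] rot [1.7998e+02 7.0000e-02 1.4685e+02] F [-2.7  -1.68  5.75] M [-0.238  0.686 -0.006] w 0.0187 q [-0.1   0.5   0.48  1.73 -0.27  0.97  1.48]
```

carry_out:
  series:
    - [0,0,-0.0003,0,0,0.17,220]
    - [0,0,-0.0003,0,0,0.34,220]

```text
clock: 24.8
position: [0.5521, -0.1937, 0.2284]
tool_rot: [3.141, 0.001, 2.218]
force: [-1.8, -1.8, 0.4]
grip_width: 0.0188
```

```bash
python3 -c "
from h import *
st()"
```

```text
t 24.8 p [ 0.5521 -0.1937  0.2284] rot [1.7997e+02 5.0000e-02 1.2707e+02] F [-1.83 -1.83  0.4 ] M [-0.432  0.49   0.265] w 0.0188 q [-0.16  0.52  0.57  1.73 -0.33  0.98  1.18]
```

carry_out:
  series:
    - [0,0,0,0,0,0.17,220]
    - [0,0,0,0,0,0.34,220]

```text
clock: 25.05
position: [0.5521, -0.1937, 0.2284]
tool_rot: [3.141, 0.001, 1.878]
force: [-3.1, -1.3, 1.2]
grip_width: 0.0184
```

```bash
python3 -c "
from trk import *
st()
from workcell import imaging
p,d=imaging.grab_frame('side'); cv2.imwrite('pics/side15.png',p)
print(both('side15'))
"
```

```text
t 25.05 p [ 0.5521 -0.1937  0.2284] rot [1.7997e+02 5.0000e-02 1.0759e+02] F [-3.13 -1.3   1.21] M [-0.556  0.646  0.281] w 0.0184 q [-0.21  0.54  0.66  1.74 -0.39  0.99  0.9 ]
('sleeve', (5.375, -0.125, 0.889), 'foot', (4.875, 0.0, 0.99), 'plateTop', (4.75, -0.625, 0.918))
```

Now the sleeve has moved on (5.375 px) while the foot stays at 4.875 px, so contact has been made, at about 350° total. Continuing in measured steps.

carry_out:
  series:
    - [0,0,0,0,0,0.17,220]
    - [0,0,0,0,0,0.34,220]

```text
clock: 25.35
position: [0.5521, -0.1936, 0.2284]
tool_rot: [3.141, 0.0, 1.539]
force: [-3.0, -1.9, 3.1]
grip_width: 0.0187
```

```bash
python3 -c "
from h import *
st()"
```

```text
t 25.35 p [ 0.5521 -0.1936  0.2284] rot [1.7996e+02 2.0000e-02 8.8190e+01] F [-3.02 -1.94  3.1 ] M [-0.514  0.78   0.28 ] w 0.0187 q [-0.27  0.57  0.75  1.74 -0.45  1.01  0.62]
```

carry_out:
  series:
    - [0,0,0,0,0,0.17,220]
    - [0,0,0,0,0,0.34,220]

```text
clock: 25.6
position: [0.5521, -0.1936, 0.2284]
tool_rot: [3.141, 0.0, 1.199]
force: [-3.1, -2.6, 3.1]
grip_width: 0.0183
```

```bash
python3 -c "
from trk import *
st()
from workcell import imaging
p,d=imaging.grab_frame('side'); cv2.imwrite('pics/side16.png',p)
print(both('side16'))
"
```

```text
t 25.6 p [ 0.5521 -0.1936  0.2284] rot [1.7995e+02 1.0000e-02 6.8710e+01] F [-3.12 -2.56  3.1 ] M [-0.497  0.861  0.319] w 0.0183 q [-0.32  0.6   0.84  1.74 -0.52  1.03  0.34]
('sleeve', (5.875, 0.0, 0.876), 'foot', (4.875, 0.0, 0.989), 'plateTop', (4.875, -0.75, 0.91))
```

carry_out:
  series:
    - [0,0,0,0,0,0.17,220]
    - [0,0,0,0,0,0.34,220]

```text
clock: 25.9
position: [0.552, -0.1936, 0.2284]
tool_rot: [3.141, -0.0, 0.859]
force: [-3.7, -1.3, 4.2]
grip_width: 0.0186
```

```bash
python3 -c "
from trk import *
st()
from workcell import imaging
p,d=imaging.grab_frame('side'); cv2.imwrite('pics/side17.png',p)
print(both('side17'))
def sub(n):
    S=8;a=cv2.imread('pics/side7.png');b=cv2.imread(f'pics/{n}.png');out=[]
    for x0,x1,y0,y1 in [(302,318,306,334),(293,301,322,334),(292,302,325,332)]:
        up=lambda q:cv2.resize(cv2.cvtColor(q,cv2.COLOR_BGR2GRAY),None,fx=S,fy=S,interpolation=cv2.INTER_CUBIC)
        r=cv2.matchTemplate(up(b[y0-2:y1+10,x0-2:x1+2]),up(a[y0:y1,x0:x1]),cv2.TM_CCOEFF_NORMED)
        _,m,_,l=cv2.minMaxLoc(r);x,y=l
        k=np.arange(-6,7);k=k[(y+k>=0)&(y+k<r.shape[0])];c=np.polyfit(k,r[y+k,x],2);out.append(round((y-c[1]/2/c[0])/S-2,3))
    return out
th=dict(side8=59.6,side9=163.5,side10=163.5,side11=261.2,side12=300.9,side13=339.7,side14=339.5,side15=378.8,side16=417.5,side17=437)
for n in th: print(n,th[n],sub(n))
"
```

```text
t 25.9 p [ 0.552  -0.1936  0.2284] rot [ 1.7996e+02 -2.0000e-02  4.9230e+01] F [-3.71 -1.25  4.22] M [-0.508  0.953  0.357] w 0.0186 q [-0.36  0.64  0.93  1.74 -0.59  1.06  0.06]
('sleeve', (6.125, 0.0, 0.874), 'foot', (4.875, 0.0, 0.989), 'plateTop', (4.875, -0.75, 0.909))
side8 59.6 [np.float64(0.581), np.float64(0.89), np.float64(0.899)]
side9 163.5 [np.float64(2.094), np.float64(2.236), np.float64(2.242)]
side10 163.5 [np.float64(2.151), np.float64(2.23), np.float64(2.245)]
side11 261.2 [np.float64(3.71), np.float64(3.71), np.float64(3.728)]
side12 300.9 [np.float64(4.226), np.float64(4.06), np.float64(4.096)]
side13 339.7 [np.float64(4.844), np.float64(4.775), np.float64(4.8)]
side14 339.5 [np.float64(4.874), np.float64(4.843), np.float64(4.859)]
side15 378.8 [np.float64(5.335), np.float64(4.834), np.float64(4.865)]
side16 417.5 [np.float64(5.815), np.float64(4.846), np.float64(4.875)]
side17 437 [np.float64(6.093), np.float64(4.843), np.float64(4.888)]
```

The foot has stayed fixed at 4.85 px since about 345° while the sleeve moves on. Compression now is about 2.9 mm, from both angle and pixels, so about 62° more is needed.

carry_out:
  series:
    - [0,0,0,0,0,0.17,220]
    - [0,0,0,0,0,0.34,220]
    - [0,0,0,0,0,0.51,220]

```text
clock: 26.32
position: [0.552, -0.1936, 0.2284]
tool_rot: [3.141, -0.0, 0.349]
force: [-4.5, -1.7, 4.6]
grip_width: 0.0184
```

```bash
python3 -c "
from h import *
st()"
```

```text
t 26.32 p [ 0.552  -0.1936  0.2284] rot [ 1.7997e+02 -2.0000e-02  2.0020e+01] F [-4.54 -1.73  4.57] M [-0.516  1.11   0.393] w 0.0184 q [-0.42  0.71  1.07  1.75 -0.69  1.11 -0.35]
```

carry_out:
  series:
    - [0,0,0,0,0,0.17,220]
    - [0,0,0,0,0,0.34,220]
    - [0,0,0,0,0,0.51,220]

```text
clock: 26.7
position: [0.5519, -0.1935, 0.2284]
tool_rot: [3.141, -0.0, -0.161]
force: [-5.7, -0.8, 5.7]
grip_width: 0.0184
```

```bash
python3 -c "
from trk import *
st()
from workcell import imaging
p,d=imaging.grab_frame('side'); cv2.imwrite('pics/side18.png',p);st()
print(both('side18'))
a=cv2.resize(p[280:355,270:345],None,fx=8,fy=8,interpolation=cv2.INTER_CUBIC);cv2.imwrite('pics/f18.png',a)
"
```

```text
t 26.7 p [ 0.5519 -0.1935  0.2284] rot [ 1.7999e+02 -2.0000e-02 -9.2000e+00] F [-5.72 -0.8   5.66] M [-0.434  1.233  0.343] w 0.0184 q [-0.46  0.79  1.19  1.75 -0.8   1.18 -0.77]
t 26.75 p [ 0.552  -0.1936  0.2283] rot [ 1.7997e+02 -1.0000e-02 -9.7300e+00] F [-5.43 -0.25 14.64] M [-0.104  1.488 -0.033] w 0.0186 q [-0.46  0.79  1.19  1.75 -0.8   1.18 -0.77]
('sleeve', (7.0, 0.125, 0.862), 'foot', (4.875, -0.125, 0.988), 'plateTop', (4.875, -0.75, 0.902))
```

View pics/f18.png

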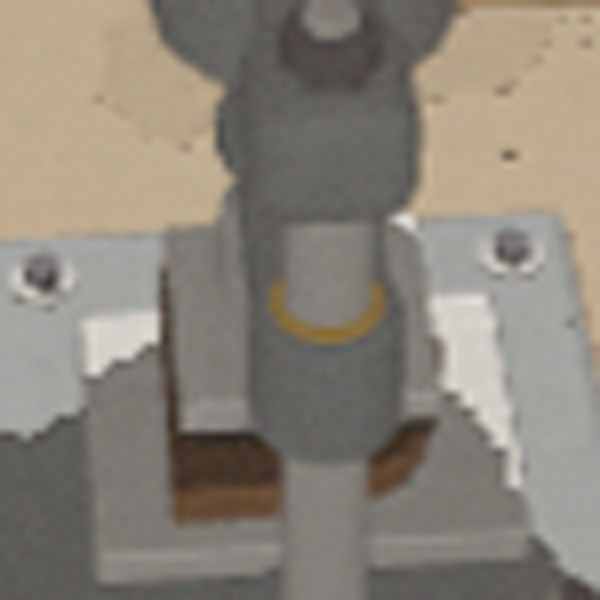

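Sleeve at 7.0 px gives about 4.9 mm of compression; the angle (496° total, contact about 346°) gives 5.0 mm. The picture shows the foot plate resting on the lifts, edge at (215,432). I let go and withdraw straight up.

carry_out:
  series:
    - [0,0,0,0,0,0,100]
    - [0,0,0,0,0,0,100]
    - [0,0,0,0,0,0,100]
    - [0,0,-0.025,0,0,0,100]
    - [0,0,-0.06,0,0,0,100]
    - [0,0,-0.12,0,0,0,100]
    - [0,0,-0.17,0,0,0,100]
    - [0,0,-0.17,0,0,0,100]

```text
clock: 27.75
position: [0.5525, -0.1942, 0.4009]
tool_rot: [3.141, -0.005, -0.156]
force: [0.6, 0.4, -0.6]
grip_width: 0.0518
```

```bash
python3 -c "
from h import *
st();rel((.45,.15,.40,-9),(.45,.15,.40,30))"
```

```text
t 27.75 p [ 0.5525 -0.1942  0.4009] rot [179.98  -0.26  -8.92] F [ 0.6   0.38 -0.57] M [-0.002 -0.017  0.066] w 0.0518 q [-0.51  0.65  1.33  1.5  -0.63  1.48 -0.9 ]
[-0.1546, -0.3241, 0.0] [0.0004, -0.0046, 0.0014]
[-0.1546, -0.3241, 0.0] [0.002, -0.0043, -0.6793]
```

Joint 3 is near its limit, so I turn the tool back while moving away.

carry_out:
  series:
    - [0,0,0,0,0,-0.18,100]
    - [0,0,0,0,0,-0.36,100]
    - [0,0,0,0,0,-0.54,100]
    - [0,0,0,0,0,-0.72,100]
    - [0,-0.05,0,0,0,-0.9,100]
    - [0,-0.1,0,0,0,-1.08,100]
    - [0,-0.15,0,0,0,-1.26,100]
    - [0,-0.2,0,0,0,-1.4,100]
    - [0,-0.25,0,0,0,-1.4,100]
    - [0,-0.3,0,0,0,-1.4,100]

```text
clock: 29.0
position: [0.5986, 0.105, 0.3972]
tool_rot: [-3.141, -0.0, 1.245]
force: [0.4, -1.2, 0.3]
grip_width: 0.052
```

```bash
python3 -c "
from trk import *
from workcell import imaging
st()
for n in ('side','top'):
    p,d=imaging.grab_frame(n); cv2.imwrite(f'pics/{n}19.png',p); np.save(f'pics/{n}19_d.npy',d)
print(both('side19'))
s=cv2.imread('pics/side19.png');t=cv2.imread('pics/top19.png')
cv2.imwrite('pics/j19.png',np.hstack([cv2.resize(s[180:380,240:440],(400,400),interpolation=cv2.INTER_CUBIC),cv2.resize(t[180:340,200:360],(400,400),interpolation=cv2.INTER_CUBIC)]))
"
```

```text
t 29.0 p [0.5986 0.105  0.3972] rot [-1.7996e+02 -2.0000e-02  7.1310e+01] F [ 0.39 -1.23  0.3 ] M [-0.006 -0.047 -0.028] w 0.052 q [-0.86  0.52  0.97  1.44 -0.43  1.4  -0.21]
('sleeve', (7.125, 0.0, 0.856), 'foot', (4.875, -0.125, 0.988), 'plateTop', (7.375, -0.75, 0.766))
```

View pics/j19.png

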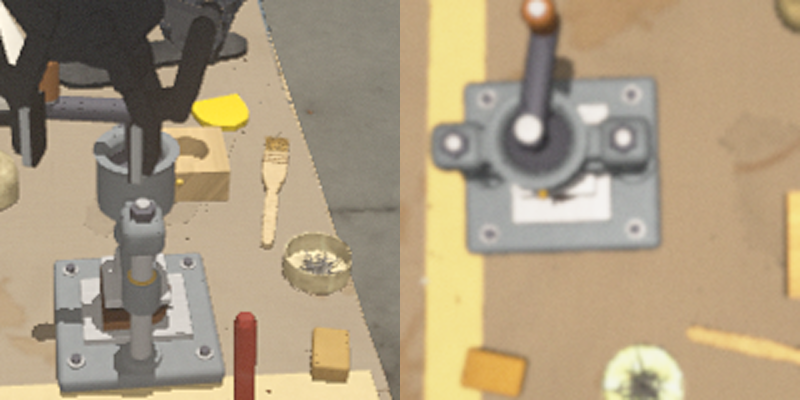

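Side view: the foot rests on the lifts and the sleeve ring is at (143,280). Top view: the crank is in the collar with its hub at (530,128) and knob at (540,12); the bystanders are unmoved. Last checks: seat height from depth, and whether the bystanders have shifted.

```bash
python3 -c "
from h import *
d=np.load('pics/top19_d.npy');E=cam('top')['extrinsics'];K=cam('top')['mtx']
for nm,u,v in [('hub',200+130/2.5,180+128/2.5),('knob',200+140/2.5,180+12/2.5)]:
    dd=np.median(d[int(v)-1:int(v)+2,int(u)-1:int(u)+2]);print(nm,np.round((E@np.r_[np.linalg.inv(K)@[u,v,1]*dd,1])[:3],4))
a=cv2.imread('pics/top0.png');b=cv2.imread('pics/top19.png')
for nm,x0,x1,y0,y1 in [('tin',275,320,312,355),('wax',220,255,315,342),('can',345,382,160,198),('yellow',412,455,280,325),('press',222,308,255,285)]:
    r=cv2.matchTemplate(b[y0-4:y1+4,x0-4:x1+4],a[y0:y1,x0:x1],cv2.TM_CCOEFF_NORMED);print(nm,cv2.minMaxLoc(r)[1],np.array(cv2.minMaxLoc(r)[3])-4)
"
```

```text
hub [ 0.5535 -0.1963  0.2541]
knob [ 0.6246 -0.208   0.299 ]
tin 0.9986542463302612 [0 0]
wax 0.9971634745597839 [0 0]
can 0.9893537163734436 [0 0]
yellow 0.9989200830459595 [0 0]
press 0.9919413924217224 [0 0]
```

```bash
python3 -c "
from workcell import ticket
print(ticket.job_done())"
```

```text
the job is handed in; nothing more can be done
None
```

The crank is seated on the press hex, and the foot bears on the two heel lifts with its spring compressed about 5 mm. I handed the job in at 29 s with the gripper clear of everything.

- **Seating:** I lifted the crank by its hub, turned it to the hex angle seen from above, and lowered it in small steps. It slid on without resistance and bottomed with a push of about 15 N. Top-camera depth puts the crank's origin about 1 mm from the seat height after release.
- **Winding:** I wound it clockwise about 496° in three grips.
    - **Contact:** the foot stopped moving at about 346°, so it had dropped about 11.5 mm.
    - **Compression:** the winding angle gives about 5.0 mm, and the crosshead movement in the images gives 4.9 to 5.2 mm. I put the uncertainty at about 0.4 mm.
    - **Torque:** winding torque rose from about 0.24 to 0.34–0.39 N m. That reading is noisy, so I used it only as a rough check.
- **Other objects:** the oil can, tack tin, wax and yellow look-alike show no shift in the images before and after.
- **Disagreement:** the two cameras differed by 3–5 mm on where the press is. I aimed between them and corrected by feel inside the collar.

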